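Put the bench mallet back in its sprung ring holder

TASK

Put the small mallet away in its holder: lower it handle-first down through the ring, then press it down past the sprung catch until the shoulder under its head sits fully home on the ring, and let go. Leave the tape roll, the timer and the beaker where they are.

Things in the scene. Friction and masses are not known exactly. Their poses are not given: they have to be found in the camera images.
- mallet_head (a point): Middle of the head of a loose mallet (about 210 g, 146 mm long). Head: cylinder 36 mm diameter, axis along y, 56 mm between its flat white faces. The handle runs along -x; the crown is 16.5 mm away along +x; centre of mass about 19 mm along -x. Starts lying on the worktop, head nearest the robot, this point 18 mm up, handle pointing away and sloping down 3.6 degrees.
- mallet_shoulder (a point): Centre of the flat underside of the round shoulder, 34 mm in diameter, 22 mm from the head's middle towards the handle; it sits on the ring when home. Below it is a steel sleeve, 22.5 mm in diameter, with a 19 mm groove centred 13 mm below the shoulder; its last crest, 19 to 23 mm below the shoulder, tapers to the wooden handle, 20 mm in diameter.
- mallet_end (a point): End of the handle, on its axis, 128 mm from the head's middle and 106 mm from the shoulder. The last 8 mm are tapered to 11 mm in diameter.
- ring (a point): Centre of the upper face of the fixed holder's ring, 135 mm above the worktop. Bore 25 mm, flared to 30 mm over the top 5 mm; the collar is 24 mm high, 47 mm across its lip, 42 mm below. z is up; x points to the post, 62 mm away, that carries the collar by an arm. Post and arm end below the ring's upper face, so nothing stands above the ring.
- catch (a point): Middle of the bore at the sprung catch, 13 mm below ring. Two spring plungers stick in from the y and -y sides, tips 20.2 mm apart; their brass housings reach 35 mm out. Let go, the mallet stops with its sleeve's crest on them, the shoulder 12 to 15 mm above the ring; about 8 to 15 N straight down on the head pushes it past, they spring into the groove and the shoulder lands on the ring.
- tape_roll: Green roll of tape lying flat, 72 mm in diameter, 19 mm high; a bystander. Origin at the centre of its underside.
- lab_timer: Small grey timer with buttons, 62 x 66 x 20 mm, lying flat; a bystander. Origin at the centre of its underside.
- beaker_a: Empty clear beaker, 73 mm in diameter, 94 mm high, standing; a bystander. Origin at the centre of its underside.

How it is judged (in metres and radians):
On the way:
1. the handle's end has come down through the ring, the head still above it (z of mallet_end in the frame of ring below -0.03 m and horizontal distance between mallet_end and ring below 0.02 m and z of mallet_shoulder in the frame of ring above 0.008 m), for 0.1 s.
At the end, for the whole second after the job is handed in: The mallet hangs upright (within 0.12 rad) in the ring, handle down, its shoulder on the ring's upper face (within 3 mm in height and 5 mm sideways), released (z of mallet_shoulder in the frame of ring between -0.004 and 0.003 m and horizontal distance between mallet_shoulder and ring below 0.005 m and angle between mallet_head's own x axis and vertical below 0.12 rad); the robot touches nothing.
It fails at once if the tape roll is shifted by more than 20 mm (distance of tape_roll from where it was at the start of the episode above 0.02 m).
It fails at once if the timer is shifted by more than 20 mm (distance of lab_timer from where it was at the start of the episode above 0.02 m).
It fails at once if the beaker is shifted by more than 20 mm or tipped (distance of beaker_a from where it was at the start of the episode above 0.02 m or angle between beaker_a's own z axis and vertical above 0.3 rad).
It also fails if it takes over 54 s, if anything falls off the work surface, if the arm or the gripper's body presses on something with over 40 N, if the wrist force passes 120 N, or if a joint passes its speed limit or range.

ROBOT

A 6-joint arm with a two-finger parallel gripper is mounted at the origin on a cart in front of the work surface, level with it; the furniture and walls round the work are solid. World frame = base frame: x ahead of the robot, y to its left, z up, the work surface at z = 0. Lengths are in mm, angles in rad, forces in N, time in s.
With the tool pointing down it reaches from about 250 to 800 mm from the base axis. Payload 3.9 kg.
Tool frame: the origin (TCP) lies at the very end of the fingers, on their centre line; the grasp point (between the pads) lies 19 mm behind it (ctrl.grasp_offset is the distance from the TCP to the grasp point, in mm); z points along the fingers, x is the direction in which the jaws open and shut, and the axes are right-handed (so a half turn about z gives the same grasp; the last joint's range is limited). The gripper opens to 85 mm and grips with 20 to 120 N. Pads are 22 mm wide; open, the fingers measure 114 mm over their backs; the gripper's body (76 mm by 85 mm) begins 54 mm behind the grasp point. The pads swing forward as they close: fully open they stand 13 mm farther back than shut.
Start: joints at [1.149, 0.26, -0.138, 1.173, 0, 1.571], TCP at [214.931, 478.978, 231.304] pointing down, gripper open.
Joint ranges: [-2.78, 2.78], [-0.83, 1.72], [-1.28, 1.37], [-1.9, 2.12], [-1.57, 1.48], [-3.14, 3.14]. Speed limits (rad/s): [2.57, 2.57, 3.14, 3.14, 3.14, 3.14].

INTERFACE

Orientations are given as [roll, pitch, yaw] about the fixed x, y, z axes, in that order (R = Rz(yaw) Ry(pitch) Rx(roll)).
In Python, from bench import ctrl gives the robot as it stands. The module is installed in compiled form; this text tells all that it offers.
- The arm moves only by the tool drive_tool, never from a script. Its argument "steps" is a list of rows, each a list of 7 numbers: the shift along the tool's x, y, z in mm, then the turn, a rotation vector about the tool's x, y, z in degrees, then the opening, from 0 (shut) to 1 (fully open). A call has 1 to 8 rows; each row is the pose to reach, as a shift and turn from the pose measured when the call began, along the tool's axes at that moment; what a row does not reach only later rows make up. A row lasts 1/8 s, in which the tool goes at most 62.5 mm and 10.7 degrees, less where a joint would pass 70% of its speed; a pose out of reach is approached as far as the arm can. A call with a gripper value outside its range is refused whole. The fingers move at their own pace and stop on an object; the grip force is fixed at half the most. Time passes only in rows, so rows that repeat a pose let the fingers close. It gives the time, the measured TCP pose, the force and the opening at its end, in the units of the state.
- ctrl.get_obs(): the state, without advancing time (a new reading comes with each control period).
- ctrl.get_image(name): name is "scene" or "top"; returns a dict with "img" (384x512x3 uint8, red, green, blue), "depth" (384x512 float32, mm along the optical axis (not along the pixel's ray), 0 where there is no reading), "fx", "fy", "cx", "cy" (pixels), "dist" ([k1, k2, p1, p2, k3] as OpenCV has them; the pictures are not rectified), "pose" (4x4, takes a point from camera to world coordinates). Camera axes: x right, y down, z forward; pixel columns grow to the right and rows downward; lengths in mm; the calibration is good to about 2 mm. A picture is of the moment at which its call begins.
- ctrl.close_job(): hands the job in, once; it reports no verdict.
Trained networks look in a picture, given as the dict that the camera call returned (one of the last four; its "shot" number tells which), for a name from the list of things; names that differ only in an ending like _2 or _b are one class to them, and where a whole thing is asked for, a point or a joint stands for the part that bears it (a point fixed in the world has none). Each returns a list of dicts, best first, with "confidence" (0 to 1); they miss things now and then, are a little off and sometimes report something else, mostly with a low value. They report only what shows in the picture. A call takes as long as a camera call.
- ctrl.boxes_of(name, picture): "extent" ([left, top, right, bottom] in pixels, round what is visible of it).
- ctrl.silhouettes(name, picture): "region" (384x512 bool, what is visible of it) and "extent" ([left, top, right, bottom] in pixels, round what is visible of it).
The state is a dict: "time_s": time; "joint_positions": joint angles; "qvel": joint speeds; "tau": joint torques, N m; "ee_pos": TCP position; "orientation": TCP orientation; "ft_force": force on the tool from outside, world axes, zero at the start; "torque": the same for the moment, N m; "opening": finger opening in mm.
Only numpy, scipy, OpenCV 4.12 (cv2) and the standard library are available. Lean on these libraries where they do the work, as an engineer would, in place of code of your own. Each camera call takes 0.05 s, during which the arm holds its last target.

## Working session

There is one attempt and no reset: what is moved stays moved. The work goes in short steps, Python scripts to look and compute and a tool call to move; the robot and the scene stay as the last step left them, time stands still between calls to the robot, and variables do not carry over. Pictures are saved under pics/ and viewed, and the job is handed in when it is done.

Besides the shell and the picture viewer there is one more tool, called in YAML: its name, and indented under it one key for each argument. drive_tool: Moves the arm, as the interface text tells. Its arguments: {"type":"object","properties":{"steps":{"type":"array"}},"required":["steps"]}

```bash
mkdir -p pics
python3 - <<'E'
from bench import ctrl
import cv2, numpy as np, pickle
print(ctrl.get_obs())
for n in ("scene","top"):
    p=ctrl.get_image(n)
    pickle.dump(p,open(f"{n}0.pkl","wb"))
    cv2.imwrite(f"pics/{n}0.png",p["img"][:,:,::-1])
    print(n,p["fx"],p["fy"],p["cx"],p["cy"],p["dist"],p["shot"]);print(np.round(p["pose"],3))
    for o in ("mallet_head","ring","tape_roll","lab_timer","beaker_a"):
        try:
            print(o,[(np.round(r["confidence"],2),np.round(r["extent"])) for r in ctrl.boxes_of(o,p)[:3]])
        except Exception as e: print(o,e)
E
```

```text
{'time_s': 0.0, 'joint_positions': array([ 1.14899769e+00,  2.60695480e-01, -1.39416908e-01,  1.17271355e+00,
        5.64028420e-05,  1.57082145e+00]), 'qvel': array([-0.00086113,  0.00061309, -0.00100191,  0.0010316 , -0.00027007,
       -0.00143957]), 'tau': array([-2.37096210e-03, -4.05677032e+01,  2.53923297e+01,  1.87426445e-02,
       -2.88058754e-05, -8.69895942e-07]), 'ee_pos': array([214.62821455, 478.34388391, 230.44081784]), 'orientation': array([-3.14153630e+00,  2.02961169e-03,  1.14897257e+00]), 'ft_force': array([ 0.2939127 ,  0.57138156, -0.89679695]), 'torque': array([ 0.03787596, -0.03794452,  0.02098925]), 'opening': 85.67825893152431}
scene 465.81295091535304 465.81295091535304 252.3449592197185 191.90825269791668 [-0.19519939  0.          0.          0.          0.        ] 1
[[ 4.610000e-01 -6.040000e-01  6.500000e-01 -3.778430e+02]
 [-8.870000e-01 -3.080000e-01  3.430000e-01 -5.247480e+02]
 [-7.000000e-03 -7.350000e-01 -6.780000e-01  1.063293e+03]
 [ 0.000000e+00  0.000000e+00  0.000000e+00  1.000000e+00]]
mallet_head [(np.float64(0.59), array([275., 210., 305
[... 361 characters left out ...]
    0.          0.          0.        ] 2
[[-2.200000e-02 -9.880000e-01  1.510000e-01  3.181960e+02]
 [-1.000000e+00  2.400000e-02  1.300000e-02 -2.890700e+01]
 [-1.600000e-02 -1.510000e-01 -9.880000e-01  1.423007e+03]
 [ 0.000000e+00  0.000000e+00  0.000000e+00  1.000000e+00]]
mallet_head [(np.float64(0.84), array([301., 160., 315., 208.]))]
ring [(np.float64(0.64), array([196., 171., 232., 216.]))]
tape_roll [(np.float64(0.77), array([255., 214., 272., 238.])), (np.float64(0.75), array([300., 160., 317., 206.]))]
lab_timer [(np.float64(0.87), array([379., 196., 406., 224.]))]
beaker_a [(np.float64(0.94), array([127., 161., 151., 188.])), (np.float64(0.57), array([254., 213., 277., 237.]))]
```

Run:
```python
import cv2,pickle
t=pickle.load(open("top0.pkl","rb"))["img"][:,:,::-1]; s=pickle.load(open("scene0.pkl","rb"))["img"][:,:,::-1]
cv2.imwrite("pics/topc.png",cv2.resize(t[140:260,170:330],None,fx=5,fy=5,interpolation=cv2.INTER_CUBIC))
cv2.imwrite("pics/scec.png",cv2.resize(s[140:290,160:320],None,fx=4,fy=4,interpolation=cv2.INTER_CUBIC))
```

```text
(no output)
```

View pics/top0.png

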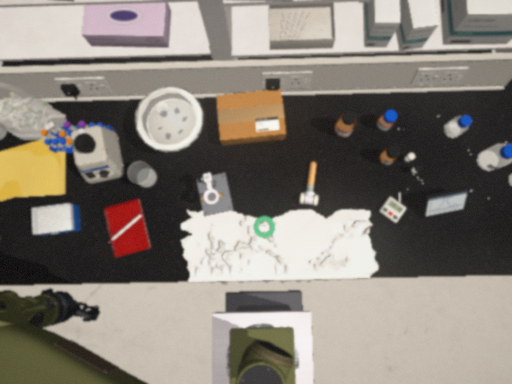

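View pics/scene0.png

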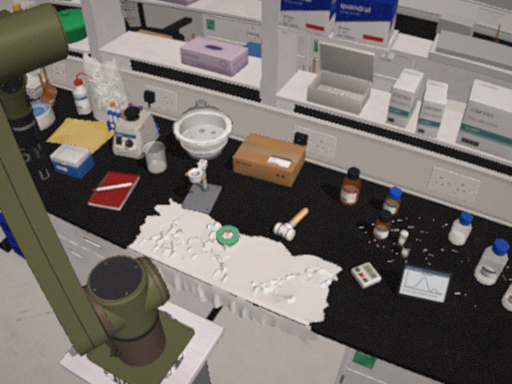

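```bash
sleep 1; ls pics
```

```text
scec.png
scene0.png
top0.png
topc.png
```

View pics/topc.png

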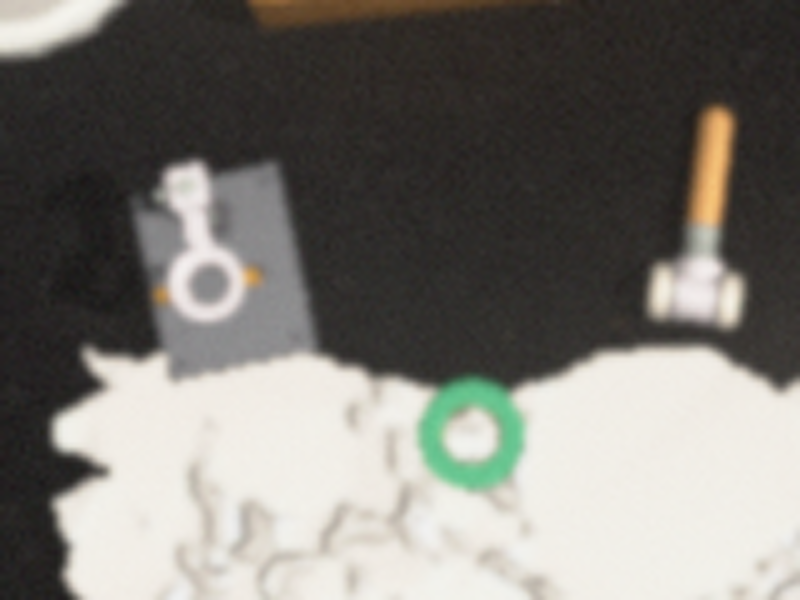

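View pics/scec.png

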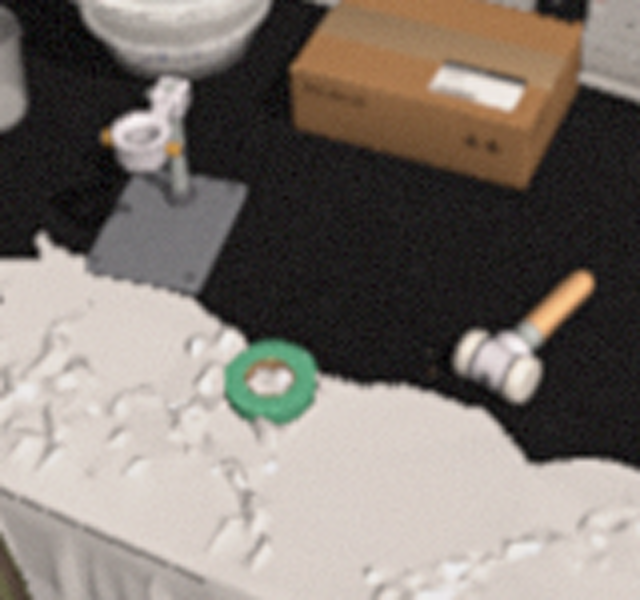

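The mallet head is at about (309,198) in the top view, with its handle pointing up the image to (314,163). The ring is at about (211,197), with its post beyond it at (207,178). The tape is at (264,227), the timer at (393,208) and the beaker at (142,174). Next I'll measure the positions.

```bash
cat > h.py <<'E'
import numpy as np, cv2
def K(p): return np.array([[p["fx"],0,p["cx"]],[0,p["fy"],p["cy"]],[0,0,1.]])
def cloud(p,m=None):
    d=p["depth"]; v,u=np.nonzero((d>0)&(m if m is not None else True))
    n=cv2.undistortPoints(np.stack([u,v],1).astype(float).reshape(-1,1,2),K(p),np.array(p["dist"],float)).reshape(-1,2)
    z=d[v,u]; c=np.c_[n*z[:,None],z]; P=p["pose"]
    return c@P[:3,:3].T+P[:3,3], np.stack([u,v],1)
def onplane(p,uv,z):
    n=cv2.undistortPoints(np.array(uv,float).reshape(-1,1,2),K(p),np.array(p["dist"],float)).reshape(-1,2)
    r=np.c_[n,np.ones(len(n))]@p["pose"][:3,:3].T; o=p["pose"][:3,3]
    return o+r*((z-o[2])/r[:,2])[:,None]
def proj(p,X):
    P=np.linalg.inv(p["pose"]); r,_=cv2.Rodrigues(P[:3,:3])
    return cv2.projectPoints(np.array(X,float).reshape(-1,1,3),r,P[:3,3],K(p),np.array(p["dist"],float))[0].reshape(-1,2)
E
python3 - <<'E'
from bench import ctrl
import pickle
from h import *
for n in ("top","scene"):
    p=ctrl.get_image(n)
    pickle.dump(p,open(f"{n}1.pkl","wb"))
    for o in ("mallet_head","tape_roll","lab_timer","beaker_a","ring"):
        for s in ctrl.silhouettes(o,p)[:1]:
            c,uv=cloud(p,s["region"])
            print(n,o,round(s["confidence"],2),s["extent"],len(c))
            if not len(c): continue
            print("  pct5",np.percentile(c,5,axis=0).round(),"med",np.median(c,axis=0).round(),"95",np.percentile(c,95,axis=0).round())
            if o=="mallet_head":
                np.save(f"m_{n}.npy",c); np.save(f"muv_{n}.npy",uv)
                q=c[:,:2]; mu=q.mean(0); w,V=np.linalg.eigh(np.cov((q-mu).T)); a=V[:,1]*np.sign(V[0,1]); print("axis",a,np.degrees(np.arctan2(a[1],a[0])), ((q-mu)@a).min(),((q-mu)@a).max(),mu)
    c,uv=cloud(p)
    m=(abs(c[:,2]-135)<12)&(abs(uv[:,0]-c.shape[0]*0-{"top":211,"scene":195}[n])<25)&(abs(uv[:,1]-{"top":190,"scene":180}[n])<30)
    print("ringpts",m.sum(),c[m].mean(0), c[m].min(0),c[m].max(0))
    print("table z", np.median(c[(abs(c[:,0]-500)<60)&(abs(c[:,1]+20)<40)],axis=0))
E
```

```text
top mallet_head 0.85 [301.5, 158.2, 317.3, 205.0] 358
  pct5 [ 497. -190.   14.] med [ 529. -174.   26.] 95 [ 625. -142.   37.]
axis [ 0.98209356 -0.18839382] -10.859064164547478 -54.16382598925795 91.13967326242009 [ 546.84192124 -170.6205942 ]
top tape_roll 0.59 [255.4, 216.1, 274.1, 238.2] 203
  pct5 [393. -45.  13.] med [421. -22.  19.] 95 [451.  10.  24.]
top lab_timer 0.71 [380.4, 198.7, 404.0, 222.2] 356
  pct5 [ 441. -467.   13.] med [ 469. -437.   19.] 95 [ 498. -408.   24.]
top beaker_a 0.55 [124.3, 159.5, 153.7, 188.7] 559
  pct5 [566. 340.   2.] med [604. 382.  41.] 95 [632. 407.  94.]
top ring 0.76 [196.3, 168.5, 232.3, 217.5] 1173
  pct5 [479. 101.   7.] med [529. 142.  14.] 95 [592. 189. 134.]
ringpts 254 [533.12087907 146.02484504 130.8501289 ] [489.20337838 105.87177876 123.02487044] [584.07727061 179.91114718 140.40019811]
table z [ 5.00010251e+02 -2.01551309e+01  4.99633122e-01]
scene mallet_head 0.78 [275.5, 211.4, 305.6, 240.7] 409
  pct5 [ 494. -190.    8.] med [ 517. -174.   25.] 95 [ 619. -140.   37.]
axis [ 0.98636099 -0.16459646] -9.473792548323827 -44.170207183064186 100.01574701036347 [ 534.85990895 -170.50881446]
scene tape_roll 0.78 [215.5, 225.3, 237.0, 248.5] 375
  pct5 [387. -48.   5.] med [413. -17.  19.] 95 [451.  13.  23.]
scene lab_timer 0.82 [352.4, 262.5, 380.2, 282.8] 478
  pct5 [ 437. -469.    4.] med [ 466. -435.   18.] 95 [ 501. -401.   22.]
scene beaker_a 0.75 [142.0, 142.2, 165.5, 177.5] 625
  pct5 [563. 342.   8.] med [587. 368.  64.] 95 [632. 410.  94.]
scene ring 0.68 [181.6, 160.8, 222.2, 213.4] 1196
  pct5 [477. 103.   9.] med [527. 148.  15.] 95 [589. 193. 135.]
ringpts 215 [524.17975719 146.63044434 131.31227888] [485.99567523 110.09838204 123.01172919] [580.84323632 181.61600262 142.33572695]
table z [501.1317858  -21.91071867  -0.79638614]
```

Run:
```python
import pickle
from h import *
from scipy.optimize import least_squares
# mallet cloud fit: SDF of union
def cyl(P,c,a,h0,h1,r):
    d=P-c; t=d@a; rad=np.linalg.norm(d-t[:,None]*a,axis=1)
    q=np.c_[rad-r, np.maximum(h0-t,t-h1)]
    return np.minimum(q.max(1),0)+np.linalg.norm(np.maximum(q,0),axis=1)
def sdf(P,x,y,yaw,z=18,sl=np.radians(3.6)):
    c=np.array([x,y,z]); h=np.array([np.cos(yaw)*np.cos(sl),np.sin(yaw)*np.cos(sl),-np.sin(sl)]); s=np.array([-np.sin(yaw),np.cos(yaw),0])
    return np.min([cyl(P,c,s,-28,28,18),cyl(P,c,h,0,22,17),cyl(P,c,h,22,45,11.2),cyl(P,c,h,45,128,10)],axis=0)
for n in ("top","scene"):
    P=np.load(f"m_{n}.npy"); P=P[P[:,2]>5]
    r=least_squares(lambda q:sdf(P,*q),[515,-173,-0.17],loss="soft_l1",f_scale=2,x_scale=[1,1,.01])
    print(n,r.x[:2].round(1),np.degrees(r.x[2]).round(1),np.median(abs(r.fun)))
# ring
for n,(u0,v0) in {"top":(211.4,196.8),"scene":(195.5,173.5)}.items():
    p=pickle.load(open(f"{n}1.pkl","rb")); im=p["img"].astype(float)
    # ring model score: bright annulus 15..23.5 at z=135, dark in bore
    g=cv2.cvtColor(p["img"],cv2.COLOR_RGB2GRAY).astype(np.float32)
    th=np.linspace(0,2*np.pi,72,endpoint=False)
    c0=onplane(p,[(u0,v0)],135)[0]
    best=[]
    for dx in np.arange(-12,12.1,1):
        for dy in np.arange(-12,12.1,1):
            def s(r,z=135):
                X=np.c_[c0[0]+dx+r*np.cos(th),c0[1]+dy+r*np.sin(th),np.full(72,z)]
                uv=proj(p,X).astype(np.float32)
                return cv2.remap(g,uv[:,:1],uv[:,1:],cv2.INTER_LINEAR).mean()
            best.append((s(19)+s(17)+s(21)-s(4)-s(8)-.5*s(27),c0[0]+dx,c0[1]+dy))
    best=np.array(sorted(best)[::-1]); top=best[:8]
    print(n,c0.round(1),top[:4].round(1), top[:,1:].mean(0))
```

```text
top [ 511.8 -165.9] -9.5 1.6861917535276607
scene [ 512.4 -162.8] -9.5 1.3243776170281656
top [508.5 137.3 135. ] [[307.5 510.5 138.3]
 [305.6 509.5 138.3]
 [305.3 510.5 137.3]
 [304.  510.5 139.3]] [510.40299762 138.19427624]
scene [506.6 139.8 135. ] [[193.6 508.6 140.8]
 [192.5 508.6 141.8]
 [191.9 509.6 140.8]
 [191.8 507.6 140.8]] [508.44397321 140.89005776]
```

Run:
```python
import pickle
from h import *
yaw=np.radians(-9.5); sl=np.radians(3.6); c=np.array([512.,-164.5,18])
h=np.array([np.cos(yaw)*np.cos(sl),np.sin(yaw)*np.cos(sl),-np.sin(sl)]); s=np.array([-np.sin(yaw),np.cos(yaw),0]); u=np.cross(h,s)
th=np.linspace(0,2*np.pi,40)
for n,(x0,y0) in {"top":(280,140),"scene":(255,190)}.items():
    p=pickle.load(open(f"{n}1.pkl","rb")); f=9
    im=cv2.resize(p["img"][y0:y0+66,x0:x0+66,::-1],None,fx=f,fy=f,interpolation=cv2.INTER_CUBIC)
    L=[c+s*k+18*(np.cos(th)[:,None]*h+np.sin(th)[:,None]*u) for k in (-28,28)]
    L+=[np.array([c+h*45+s*10,c+h*128+s*10,c+h*128-s*10,c+h*45-s*10])]
    L=[(l,(0,0,255)) for l in L]
    for l,col in L:
        q=((proj(p,l)-[x0,y0]+.5)*f).astype(int)
        cv2.polylines(im,[q.reshape(-1,1,2)],False,col,1)
    cv2.imwrite(f"pics/ov_{n}.png",im)
a=cv2.imread("pics/ov_top.png");b=cv2.imread("pics/ov_scene.png")
cv2.imwrite("pics/ov.png",cv2.resize(np.hstack([a,b]),(800,400)))
```

```text
(no output)
```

View pics/ov.png

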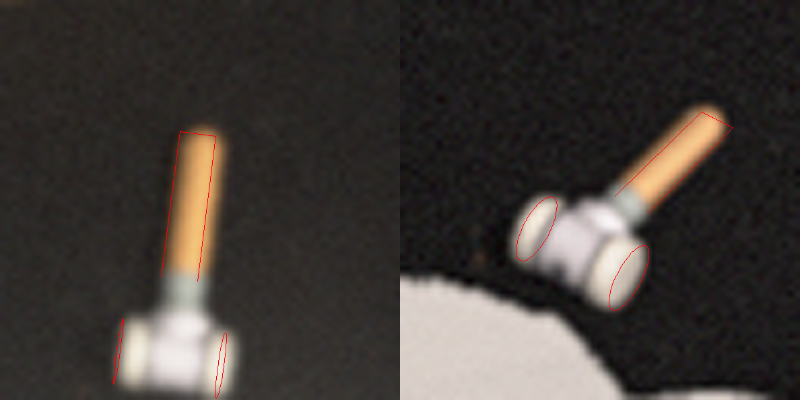

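```bash
cat > k.py <<'E'
from h import *
from bench import ctrl
from scipy.spatial.transform import Rotation as R
def cur():
    o=ctrl.get_obs(); return np.array(o["ee_pos"]),R.from_euler("xyz",o["orientation"]),o
def tool(az,e,flip=1):  # tool z azimuth az, e below horizontal (deg); x horizontal
    a,e=np.radians([az,e]); z=np.array([np.cos(e)*np.cos(a),np.cos(e)*np.sin(a),-np.sin(e)])
    x=flip*np.array([-np.sin(a),np.cos(a),0]); return R.from_matrix(np.c_[x,np.cross(z,x),z])
def delta(pos,rot):
    p,r,o=cur(); d=r.inv().apply(np.array(pos)-p); v=(r.inv()*rot).as_rotvec(degrees=True)
    print("t",round(o["time_s"],2),"now",p.round(1),"j",np.round(o["joint_positions"],2),"F",np.round(o["ft_force"],1),"open",round(o["opening"],1))
    print("shift",d.round(1),"turn",v.round(1),"|",np.linalg.norm(d).round(),np.linalg.norm(v).round())
E
python3 - <<'E'
from k import *
delta([400,-130,250],tool(-9.5,90))
E
```

```text
t 1.2 now [214.9 479.  231.3] j [ 1.15  0.26 -0.14  1.17  0.    1.57] F [-0.1  0.2  0.4] open 85.2
shift [-479.8  418.2  -18.7] turn [ -0.    0.  -14.7] | 637.0 15.0
```

drive_tool:
  steps:
    - [-44, 38, -10, 0, 0, -1.5, 1]
    - [-88, 76, -19, 0, 0, -3, 1]
    - [-132, 114, -19, 0, 0, -4.5, 1]
    - [-175, 153, -19, 0, 0, -6, 1]
    - [-218, 190, -19, 0, 0, -7.5, 1]
    - [-262, 228, -19, 0, 0, -9, 1]
    - [-305, 266, -19, 0, 0, -10.5, 1]
    - [-349, 304, -19, 0, 0, -12, 1]

```text
time_s: 2.2
ee_pos: [349.9, 34.4, 250.7]
orientation: [3.14, -0.001, 1.36]
ft_force: [1.3, 0.0, 0.1]
opening: 85.3
```

Run:
```python
from k import *
rot=tool(-9.5,35); z=rot.apply([0,0,1]); head=np.array([512,-166.5,18])
g=head+[-3*np.cos(np.radians(9.5)),3*np.sin(np.radians(9.5)),3]
print("grasp TCP",g+19*z)
delta(g+(19-140)*z+[0,0,60],rot)
```

```text
grasp TCP [ 524.39158266 -168.57363977   10.10204771]
t 2.2 now [349.9  34.4 250.7] j [ 0.1  -0.05 -0.45  1.17  0.    0.31] F [1.3 0.  0.1] open 85.3
shift [-167.2   98.4  100.3] turn [-54.9   1.2  -2.4] | 218.0 55.0
```

drive_tool:
  steps:
    - [-28, 16, 0, -9, 0.2, -0.4, 1]
    - [-56, 33, 10, -18, 0.4, -0.8, 1]
    - [-84, 49, 30, -27, 0.6, -1.2, 1]
    - [-112, 66, 50, -36, 0.8, -1.6, 1]
    - [-140, 82, 75, -45, 1, -2, 1]
    - [-167, 98, 100, -54.9, 1.2, -2.4, 1]
    - [-167, 98, 100, -54.9, 1.2, -2.4, 1]

```text
time_s: 3.08
ee_pos: [421.2, -166.6, 186.5]
orientation: [2.225, -0.009, 1.416]
ft_force: [2.7, 1.9, -0.4]
opening: 85.4
```

Run:
```python
from k import *
rot=tool(-9.5,35); z=rot.apply([0,0,1]); head=np.array([512,-166.5,18])
g=head+[-3*np.cos(np.radians(9.5)),3*np.sin(np.radians(9.5)),3]
delta(g+(19-80)*z,rot)
p=ctrl.get_image("scene"); cv2.imwrite("pics/s2.png",cv2.resize(p["img"][90:340,60:460,::-1],None,fx=2,fy=2))
```

```text
t 3.08 now [ 421.2 -166.6  186.5] j [-0.65 -0.2  -1.28 -0.37  0.39 -0.31] F [ 2.7  1.9 -0.4] open 85.4
shift [ 13.5 -81.3 108.7] turn [-2.5 -0.8 -0.1] | 136.0 3.0
```

View pics/s2.png

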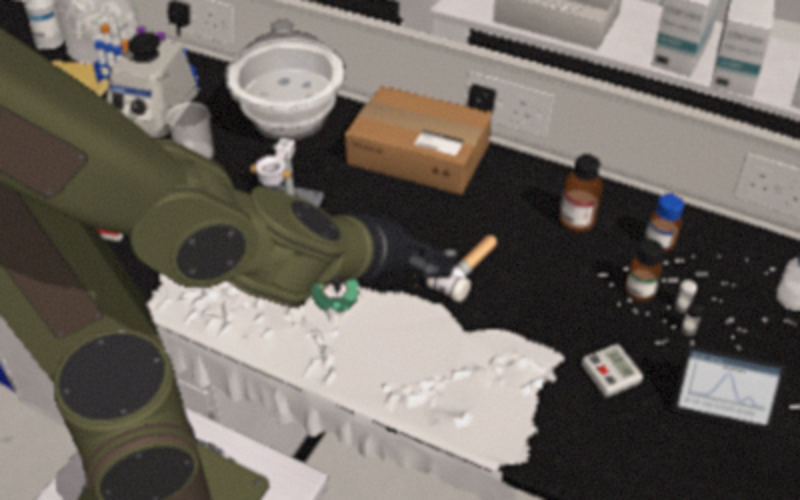

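Joint 3 is at its limit with the tool drawn this far back. The wrist needs to be further out, so I'll step towards the pregrasp pose and check how far it reaches.

drive_tool:
  steps:
    - [5, -27, 36, 0, 0, 0, 1]
    - [9, -54, 72, -1, 0, 0, 1]
    - [9, -54, 72, -1, 0, 0, 1]

```text
time_s: 3.5
ee_pos: [472.0, -185.6, 133.1]
orientation: [2.259, -0.02, 1.429]
ft_force: [-0.6, 0.0, 0.2]
opening: 85.5
```

Run:
```python
from k import *
rot=tool(-9.5,35); z=rot.apply([0,0,1]); head=np.array([512,-166.5,18])
g=head+[-3*np.cos(np.radians(9.5)),3*np.sin(np.radians(9.5)),3]
delta(g+(19-80)*z,rot); print(ctrl.get_obs()["orientation"])
```

```text
t 3.5 now [ 472.  -185.6  133.1] j [-0.6   0.08 -1.28 -0.62  0.36 -0.29] F [-0.6  0.   0.2] open 85.5
shift [ 24.3 -70.1  36.9] turn [-4.5 -1.8 -0.1] | 83.0 5.0
[ 2.25914396 -0.01984845  1.42916799]
```

Run:
```python
from k import *
from scipy.optimize import least_squares
o=ctrl.get_obs(); print(repr(o["joint_positions"]),o["ee_pos"],o["orientation"])
j=o["joint_positions"]
for s3 in(1,-1):
  for s5 in (1,-1):
    for s6 in (1,-1):
      for sgn in (1,-1):
        Rm=R.from_euler("z",j[0])*R.from_euler("y",j[1]+ (-j[2]) + j[3])*R.from_euler("z",s5*j[4])*R.from_euler("x",s6*j[5])
        # tool z = link x ; 
        base=R.from_matrix(np.array([[0,0,1],[0,sgn,0],[-sgn,0,0]],float).T if 0 else np.array([[0,0,1],[sgn,0,0],[0,sgn,0]],float))
        d=(Rm*base).inv()*R.from_euler("xyz",o["orientation"])
        print(s5,s6,sgn,d.magnitude().round(3))
    
  break
```

```text
array([-0.59920624,  0.08157146, -1.2804341 , -0.61601494,  0.36023443,
       -0.28921346]) [ 471.95090025 -185.56351852  133.08250964] [ 2.25914396 -0.01984845  1.42916799]Traceback (most recent call last):
  File "<stdin>", line 13, in <module>
AttributeError: 'float' object has no attribute 'round'
```

```bash
cat > kin.py <<'E'
from k import *
from scipy.optimize import least_squares
J=[[1.149,.26,-.138,1.173,0,1.571],[.10,-.05,-.45,1.17,0,.31],[-.65,-.2,-1.28,-.37,.39,-.31],[-0.59920624,0.08157146,-1.2804341,-0.61601494,0.36023443,-0.28921346]]
P=[[214.931,478.978,231.304],[349.9,34.4,250.7],[421.2,-166.6,186.5],[471.95,-185.56,133.08]]
S5=1
def fk(j,q):
    r0,h,ax,az,bx,bz,c,d=q
    A=R.from_euler("y",j[1]);B=R.from_euler("y",j[1]-j[2]);C=R.from_euler("y",j[1]-j[2]+j[3])
    v=np.array([r0,0,h])+A.apply([ax,0,az])+B.apply([bx,0,bz])+C.apply(np.array([c,0,0])+R.from_euler("z",S5*j[4]).apply([d,0,0]))
    return R.from_euler("z",j[0]).apply(v)
E
python3 - <<'E'
import kin; from kin import *
j=J[3]; o=[2.25914396,-0.01984845,1.42916799]
for s5 in(1,-1):
  for s6 in(1,-1):
    for M in ([[0,0,1],[1,0,0],[0,1,0]],[[0,0,1],[-1,0,0],[0,-1,0]]):
        Rm=R.from_euler("z",j[0])*R.from_euler("y",j[1]-j[2]+j[3])*R.from_euler("z",s5*j[4])*R.from_euler("x",s6*j[5])*R.from_matrix(M)
        print(s5,s6,M[1],float((Rm.inv()*R.from_euler("xyz",o)).magnitude()))
q0=np.array([0,250,0,250,250,0,80,180.])
for kin.S5 in (1,-1):
    f=lambda q:np.r_[np.concatenate([fk(j,q)-p for j,p in zip(J,P)]),(q-q0)*.02]
    s=least_squares(f,q0); print(kin.S5,s.x.round(),s.fun[:12].round(1))
E
```

```text
1 1 [1, 0, 0] 1.1056271470516334e-08
1 1 [-1, 0, 0] 3.141592645560609
1 -1 [1, 0, 0] 0.5784269119708161
1 -1 [-1, 0, 0] 2.563165741618977
-1 1 [1, 0, 0] 0.720468852827506
-1 1 [-1, 0, 0] 3.141592646962732
-1 -1 [1, 0, 0] 0.9159554904167282
-1 -1 [-1, 0, 0] 2.6012578895814036
1 [ 15. 194.  -3. 562. 372.  66. 102. 321.] [-0.2 -0.4  1.3  0.6  0.8 -1.7 -0.4 -0.1  1.6  0.1  0.1 -1.1]
-1 [  30.  174.   27.  561.  338.   31.  697. -319.] [-0.5 -1.2 -2.6  0.9  0.8  3.7 -0.7 -0.6 -3.5  0.2 -0.6  2.5]
```

```bash
cat >> kin.py <<'E'
Q=np.array([15,194,-3,562,372,66,102,321.])
def refit():
    q0=Q.copy(); f=lambda q:np.r_[np.concatenate([fk(j,q)-p for j,p in zip(J,P)]),(q-q0)*.01]
    return least_squares(f,q0).x
Q=refit()
LO=np.array([-2.78,-.83,-1.28,-1.9,-1.57,-3.14]);HI=np.array([2.78,1.72,1.37,2.12,1.48,3.14])
Mt=R.from_matrix([[0,0,1],[1,0,0],[0,1,0]])
def fr(j): return R.from_euler("z",j[0])*R.from_euler("y",j[1]-j[2]+j[3])*R.from_euler("z",j[4])*R.from_euler("x",j[5])*Mt
def ik(pos,rot,n=6,seed=0):
    rng=np.random.default_rng(seed);best=None
    for i in range(n):
        x0=np.clip(np.array([np.arctan2(pos[1],pos[0]),.2,-.6,.5,0,0])+(rng.normal(0,.5,6) if i else 0),LO+.01,HI-.01)
        s=least_squares(lambda j:np.r_[fk(j,Q)-pos,300*(fr(j).inv()*rot).as_rotvec()],x0,bounds=(LO,HI))
        if best is None or s.cost<best.cost: best=s
        if best.cost<.01: break
    return best.x,best.cost
E
python3 - <<'E'
from kin import *
print(Q.round(),[np.round(fk(j,Q)-p,1) for j,p in zip(J,P)])
head=np.array([512,-166.5,18])
for fl in (1,-1):
 for e in (35,40,45,50,55,60,65,70):
  for back in (0,80):
    rot=tool(-9.5,e,fl); z=rot.apply([0,0,1]); g=head+[-3,.5,3]
    j,c=ik(g+(19-back)*z,rot); print(fl,e,back,round(c,2),j.round(2))
E
```

```text
[ 13. 196.  -4. 565. 374.  65. 105. 321.] [array([0. , 0.1, 1.3]), array([ 0.1,  0.7, -1.7]), array([-0.4, -0.1,  1.6]), array([ 0.1,  0.1, -1.1])]
1 35 0 1107.35 [-0.46  0.53 -1.28 -1.05  0.26 -0.21]
1 35 80 1944.09 [-0.55  0.22 -1.28 -0.67  0.33 -0.29]
1 40 0 389.56 [-0.44  0.5  -1.28 -0.99  0.21 -0.19]
1 40 80 768.86 [-0.51  0.2  -1.28 -0.64  0.27 -0.25]
1 45 0 35.9 [-0.42  0.48 -1.28 -0.94  0.18 -0.18]
1 45 80 123.59 [-0.47  0.19 -1.28 -0.62  0.21 -0.23]
1 50 0 0.0 [-0.4   0.43 -1.22 -0.77  0.15 -0.18]
1 50 80 0.0 [-0.44  0.17 -1.24 -0.52  0.17 -0.21]
1 55 0 0.0 [-0.39  0.37 -1.13 -0.53  0.13 -0.18]
1 55 80 0.0 [-0.42  0.13 -1.13 -0.28  0.14 -0.21]
1 60 0 0.0 [-0.37  0.34 -1.04 -0.32  0.1  -0.18]
1 60 80 0.0 [-0.4   0.13 -1.02 -0.09  0.11 -0.2 ]
1 65 0 0.0 [-0.36  0.34 -0.94 -0.14  0.08 -0.18]
1 65 80 0.0 [-0.38  0.15 -0.91  0.09  0.09 -0.19]
1 70 0 0.0 [-0.35  0.35 -0.85  0.03  0.06 -0.17]
1 70 80 0.0 [-0.36  0.18 -0.8   0.25  0.07 -0.19]
-1 35 0 1107.35 [-0.46  0.53 -1.28 -1.05  0.26  2.93]
-1 35 80 1944.09 [-0.55  0.22 -1.28 -0.67  0.33  2.85]
-1 40 0 389.56 [-0.44  0.5  -1.28 -0.99  0.21  2.95]
-1 40 80 768.86 [-0.51  0.2  -1.28 -0.64  0.27  2.89]
-1 45 0 35.9 [-0.42  0.48 -1.28 -0.94  0.18  2.96]
-1 45 80 123.59 [-0.47  0.19 -1.28 -0.62  0.21  2.92]
-1 50 0 0.0 [-0.4   0.43 -1.22 -0.77  0.15  2.96]
-1 50 80 0.0 [-0.44  0.17 -1.24 -0.52  0.17  2.93]
-1 55 0 0.0 [-0.39  0.37 -1.13 -0.53  0.13  2.96]
-1 55 80 0.0 [-0.42  0.13 -1.13 -0.28  0.14  2.93]
-1 60 0 0.0 [-0.37  0.34 -1.04 -0.32  0.1   2.96]
-1 60 80 0.0 [-0.4   0.13 -1.02 -0.09  0.11  2.94]
-1 65 0 0.0 [-0.36  0.34 -0.94 -0.14  0.08  2.96]
-1 65 80 0.0 [-0.38  0.15 -0.91  0.09  0.09  2.95]
-1 70 0 0.0 [-0.35  0.35 -0.85  0.03  0.06  2.97]
-1 70 80 0.0 [-0.36  0.18 -0.8   0.25  0.07  2.96]
```

```bash
cat >> kin.py <<'E'
def hold(e,fl,az,tilt=0):
    """tool rotation with mallet vertical; grasp made at elevation e (rot tool(-9.5,e,fl)); az=azimuth of mallet 'down side' direction i.e. where lying-up goes"""
    rg=tool(-9.5,e,fl)
    y,s=np.radians([-9.5,3.6]); h=np.array([np.cos(y)*np.cos(s),np.sin(y)*np.cos(s),-np.sin(s)]); sd=np.array([-np.sin(y),np.cos(y),0]); u=np.cross(h,sd)
    # lying frame cols (h,sd,u) -> vertical frame: h=-z, u = horizontal at az, 
    a=np.radians(az); U=np.array([np.cos(a),np.sin(a),0]); H=np.array([0,0,-1.]); S=np.cross(U,H)
    Rw=R.from_matrix(np.c_[H,S,U])*R.from_matrix(np.c_[h,sd,u]).inv()
    return Rw*rg, Rw
E
python3 - <<'E'
from kin import *
ring=np.array([509.5,139.5,135]); head=np.array([512,-166.5,18])
for e in (50,54,60):
  for fl in (1,-1):
    rg=tool(-9.5,e,fl); tcp=head+[-3,.5,3]+19*rg.apply([0,0,1])
    for az in range(0,360,30):
      rot,Rw=hold(e,fl,az); out=[]
      for up in (22,165):
        pos=ring+[0,0,up]+Rw.apply(tcp-head); j,c=ik(pos,rot,4); out.append((round(c,1),j.round(2)))
      if max(o[0] for o in out)<.1: print(e,fl,az,rot.apply([0,0,1]).round(2),[list(o[1]) for o in out])
E
```

```text
50 1 60 [-0.36 -0.63 -0.69] [[np.float64(0.49), np.float64(0.81), np.float64(0.26), np.float64(1.75), np.float64(-0.39), np.float64(-0.41)], [np.float64(0.49), np.float64(0.75), np.float64(0.51), np.float64(2.06), np.float64(-0.39), np.float64(-0.41)]]
50 1 90 [-0.   -0.72 -0.69] [[np.float64(0.62), np.float64(0.65), np.float64(-0.05), np.float64(1.42), np.float64(-0.63), np.float64(-0.77)], [np.float64(0.62), np.float64(0.55), np.float64(0.17), np.float64(1.74), np.float64(-0.63), np.float64(-0.77)]]
50 1 120 [ 0.36 -0.63 -0.69] [[np.float64(0.69), np.float64(0.43), np.float64(-0.43), np.float64(0.89), np.float64(-0.79), np.float64(-1.33)], [np.float64(0.69), np.float64(0.3), np.float64(-0.2), np.float64(1.25), np.float64(-0.79), np.float64(-1.33)]]
50 1 150 [ 0.63 -0.36 -0.69] [[np.float64(0.67), np.float64(0.19), np.float64(-0.83), np.float64(0.18), np.float64(-0.74), np.float64(-2.1)], [np.float64(0.67), np.float64(0.02), np.float64(-0.57), np.float64(0.61), np.float64(-0.74), np.float64(-2.1)]]
50 1 180 [ 0.72 -0.   -0.69] [[np.float64(0.45), np.float64(0.05), np.float64(-1.11),
[... 10890 characters left out ...]
np.float64(-0.94), np.float64(-0.05), np.float64(0.91), np.float64(-1.04)], [np.float64(-0.21), np.float64(0.02), np.float64(-0.69), np.float64(0.42), np.float64(0.91), np.float64(-1.04)]]
60 -1 270 [ 0.    0.83 -0.55] [[np.float64(-0.22), np.float64(0.51), np.float64(-0.44), np.float64(0.94), np.float64(0.95), np.float64(-1.96)], [np.float64(-0.22), np.float64(0.36), np.float64(-0.24), np.float64(1.29), np.float64(0.95), np.float64(-1.96)]]
60 -1 300 [-0.42  0.72 -0.55] [[np.float64(-0.13), np.float64(0.75), np.float64(-0.0), np.float64(1.56), np.float64(0.73), np.float64(-2.51)], [np.float64(-0.13), np.float64(0.64), np.float64(0.19), np.float64(1.86), np.float64(0.73), np.float64(-2.51)]]
```

Run:
```python
from kin import *
head=np.array([512,-166.5,18]); e=52
rot=tool(-9.5,e); z=rot.apply([0,0,1]); tcp=head+[-3,.5,3]+19*z
print(tcp,ik(tcp,rot),ik(tcp-90*z,rot))
h,Rw=hold(e,1,120); print("rot grasp->hold",Rw.as_rotvec(degrees=True),np.degrees(Rw.magnitude()))
delta(tcp-90*z,rot)
```

```text
[ 520.53714292 -167.9306556     6.02779568] (array([-0.3938073 ,  0.40106202, -1.18641315, -0.66722471,  0.13961151,
       -0.18084891]), np.float64(3.4034061767775305e-26)) (array([-0.4357128 ,  0.11622208, -1.18974683, -0.38059082,  0.16490721,
       -0.21465051]), np.float64(6.580363359586755e-27))
rot grasp->hold [-85.08015806  59.02220578  99.73224151] 143.76638712490103
t 3.5 now [ 472.  -185.6  133.1] j [-0.6   0.08 -1.28 -0.62  0.36 -0.29] F [-0.6  0.   0.2] open 85.5
shift [ 24.5 -50.   28.4] turn [12.5 -1.8  0.2] | 62.0 13.0
```

drive_tool:
  steps:
    - [12, -25, 14, 6, -1, 0, 1]
    - [24.5, -50, 28.4, 12.5, -1.8, 0.2, 1]
    - [24.5, -50, 28.4, 12.5, -1.8, 0.2, 1]
    - [24.5, -50, 28.4, 12.5, -1.8, 0.2, 1]

```text
time_s: 4.0
ee_pos: [465.8, -158.6, 78.3]
orientation: [2.474, 0.001, 1.405]
ft_force: [-1.1, 0.7, 0.3]
opening: 85.5
```

Run:
```python
from kin import *
head=np.array([512,-166.5,18]); e=52
rot=tool(-9.5,e); z=rot.apply([0,0,1]); tcp=head+[-3,.5,4]+19*z
delta(tcp,rot)
ims=[]
for n in("scene","top"):
    p=ctrl.get_image(n); u,v=proj(p,[head])[0].astype(int); ims.append(cv2.resize(p["img"][v-40:v+40,u-40:u+40,::-1],None,fx=5,fy=5,interpolation=cv2.INTER_CUBIC))
cv2.imwrite("pics/pre.png",np.hstack(ims))
```

```text
t 4.0 now [ 465.8 -158.6   78.3] j [-0.44  0.11 -1.19 -0.38  0.17 -0.21] F [-1.1  0.7  0.3] open 85.5
shift [-0.2 -0.5 90.3] turn [0.2 0.  0. ] | 90.0 0.0
```

View pics/pre.png

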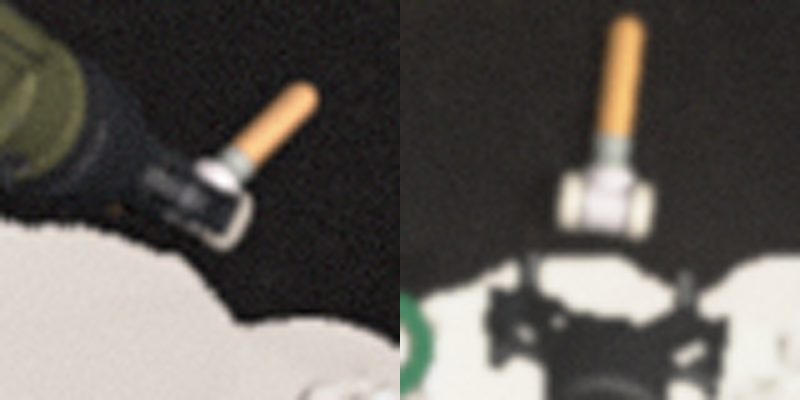

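The jaws straddle the head centrally in the top view: the fingers are at 530 and 685, and the head spans 557–655 in the crop. I'll go in.

drive_tool:
  steps:
    - [0, 0, 30, 0, 0, 0, 1]
    - [0, -0.5, 60, 0, 0, 0, 1]
    - [0, -0.5, 80, 0, 0, 0, 1]
    - [0, -0.5, 90, 0, 0, 0, 1]
    - [0, -0.5, 90, 0, 0, 0, 1]

```text
time_s: 4.72
ee_pos: [519.3, -168.5, 6.4]
orientation: [2.476, 0.0, 1.403]
ft_force: [-0.5, 0.4, -0.4]
opening: 85.2
```

Run:
```python
from kin import *
head=np.array([512,-166.5,18]); e=52
rot=tool(-9.5,e); z=rot.apply([0,0,1]); tcp=head+[-3,.5,4]+19*z
delta(tcp,rot)
ims=[]
for n in("scene","top"):
    p=ctrl.get_image(n); u,v=proj(p,[head])[0].astype(int); ims.append(cv2.resize(p["img"][v-40:v+40,u-40:u+40,::-1],None,fx=5,fy=5,interpolation=cv2.INTER_CUBIC))
cv2.imwrite("pics/gr.png",np.hstack(ims))
```

```text
t 4.72 now [ 519.3 -168.5    6.4] j [-0.4   0.4  -1.18 -0.66  0.14 -0.18] F [-0.5  0.4 -0.4] open 85.2
shift [0.7 1.3 0.2] turn [ 0.1  0.1 -0.1] | 1.0 0.0
```

View pics/gr.png

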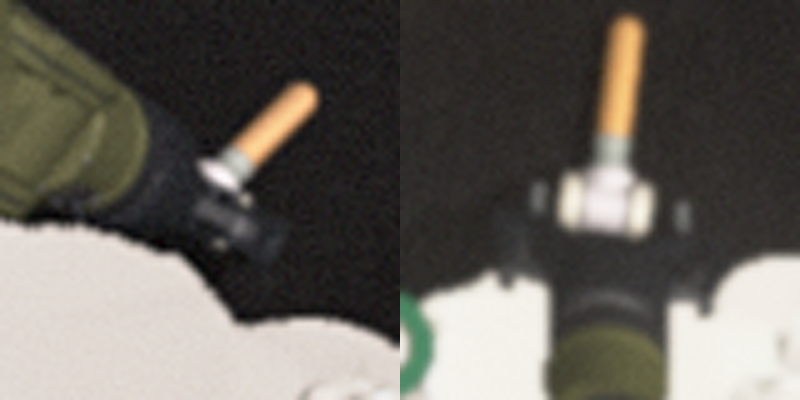

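The fingertips straddle the faces at (540,195) and (683,217), so I'll close.

drive_tool:
  steps:
    - [0, 0, 0, 0, 0, 0, 0.3]
    - [0, 0, 0, 0, 0, 0, 0.3]
    - [0, 0, 0, 0, 0, 0, 0.0]
    - [0, 0, 0, 0, 0, 0, 0.0]
    - [0, 0, 0, 0, 0, 0, 0.0]
    - [0, 0, 0, 0, 0, 0, 0.0]

```text
time_s: 5.58
ee_pos: [519.4, -168.4, 7.9]
orientation: [2.474, 0.001, 1.404]
ft_force: [-3.8, 0.2, 7.1]
opening: 54.7
```

Run:
```python
from kin import *
p,r,o=cur(); print(o)
ims=[]
for n in("scene","top"):
    p=ctrl.get_image(n); u,v=proj(p,[[512,-166.5,18]])[0].astype(int); ims.append(cv2.resize(p["img"][v-40:v+40,u-40:u+40,::-1],None,fx=5,fy=5,interpolation=cv2.INTER_CUBIC))
cv2.imwrite("pics/gr2.png",np.hstack(ims))
```

```text
{'time_s': 5.575, 'joint_positions': array([-0.39560178,  0.39609161, -1.18003553, -0.66028095,  0.14003276,
       -0.18097407]), 'qvel': array([ 0.00138017, -0.00106051,  0.00175315, -0.0005552 ,  0.00015211,
        0.00072081]), 'tau': array([ 3.45923547e-01, -2.89853150e+01,  9.79376346e+00, -4.84159783e+00,
        3.70939281e-01, -2.12923631e-03]), 'ee_pos': array([ 519.3750606 , -168.43751454,    7.86990077]), 'orientation': array([2.47400175e+00, 7.47549153e-04, 1.40354825e+00]), 'ft_force': array([-3.77027783,  0.17146843,  7.11393098]), 'torque': array([0.04054126, 0.32708955, 0.0376009 ]), 'opening': 54.68902957685034}
```

View pics/gr2.png

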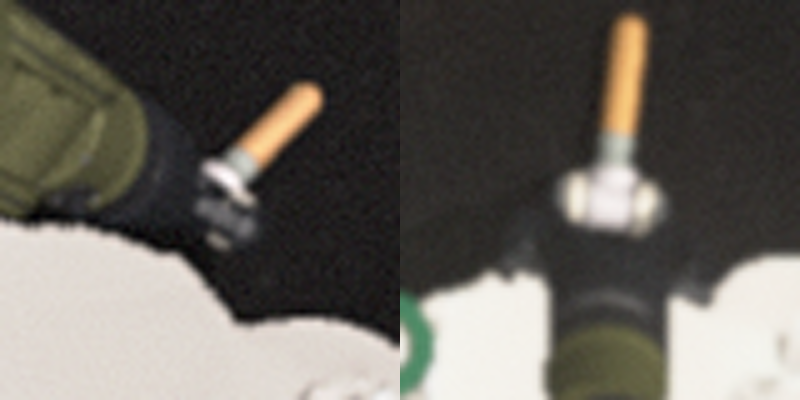

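```bash
cat >> kin.py <<'E'
# mallet in tool frame, from grasp
TG=np.array([519.4,-168.4,7.9]); RG=R.from_euler("xyz",[2.474,0.0007,1.4035])
_y,_s=np.radians([-9.5,3.6])
Hd=RG.inv().apply([np.cos(_y)*np.cos(_s),np.sin(_y)*np.cos(_s),-np.sin(_s)])   # handle dir in tool
Hc=RG.inv().apply(np.array([512,-166.5,18])-TG); Hc[0]=0   # head centre in tool
Hd[0]=0; Hd/=np.linalg.norm(Hd)
def vert(az): # tool rotation with handle vertical down, tool x horizontal at az-90 (az as in hold)
    a=np.radians(az); U=np.array([np.cos(a),np.sin(a),0]); H=np.array([0,0,-1.]); S=np.cross(U,H)
    u=np.cross(Hd,[1,0,0]); return R.from_matrix(np.c_[H,S,U])*R.from_matrix(np.c_[Hd,[1,0,0],u]).inv()
E
python3 - <<'E'
from kin import *
print("Hd",Hd,"Hc",Hc)
ring=np.array([509.5,139.5,135])
rf=vert(120); pf=ring+[0,0,175]-rf.apply(Hc); print("final",pf,rf.apply([0,0,1]),rf.apply([1,0,0]))
p0,r0,o=cur(); 
p1=p0+[0,0,200]
print("lift ik",[ik(p0+[0,0,k],r0,5)[0].round(2).tolist()+[round(ik(p0+[0,0,k],r0,5)[1],2)] for k in (60,130,200,250)])
rv=(r0.inv()*rf).as_rotvec(); print("rv deg tool",np.degrees(rv))
p1=p0+[0,0,200]
for t in np.linspace(0,1,9):
    r=r0*R.from_rotvec(rv*t); p=p1+(pf-p1)*t; j,c=ik(p,r,6)
    hd=p+r.apply(Hc); print(round(t,2),p.round(),j.round(2),round(c,1),"head",hd.round(),"end",(hd+128*r.apply(Hd)).round())
E
```

```text
Hd [0.         0.7448919  0.66718517] Hc [  0.           0.27450747 -12.64525465]
final [514.30124755 131.18399531 301.76775199] [ 0.37244595 -0.64509531 -0.66718517] [-0.8660254 -0.5        0.       ]
lift ik [[-0.4, 0.21, -1.1, -0.4, 0.14, -0.18, np.float64(0.0)], [-0.4, 0.05, -0.98, -0.12, 0.14, -0.18, np.float64(0.0)], [-0.4, -0.06, -0.84, 0.14, 0.14, -0.18, np.float64(0.0)], [-0.4, -0.12, -0.74, 0.3, 0.14, -0.18, np.float64(0.0)]]
rv deg tool [  44.07106106  -11.78523145 -136.36646329]
0.0 [ 519. -168.  208.] [-0.4  -0.06 -0.84  0.14  0.14 -0.18] 0.0 head [ 512. -167.  218.] end [ 638. -188.  210.]
0.12 [ 519. -131.  220.] [-0.25 -0.07 -0.75  0.32  0.01 -0.37] 0.0 head [ 512. -129.  230.] end [ 638. -126.  208.]
0.25 [518. -94. 231.] [-0.09 -0.06 -0.65  0.48 -0.14 -0.52] 0.0 head [513. -91. 242.] end [631. -67. 201.]
0.38 [517. -56. 243.] [ 0.06 -0.02 -0.56  0.63 -0.28 -0.66] 0.0 head [513. -53. 254.] end [618. -13. 193.]
0.5 [517. -19. 255.] [ 0.22  0.04 -0.47  0.78 -0.42 -0.78] 0.0 head [513. -14. 266.] end [599.  33. 184.]
0.62 [516.  19. 267.] [ 0.36  0.1  -0.38  0.92 -0.54 -0.9 ] 0.0 head [512.  25. 277.] end [577.  71. 176.]
0.75 [516.  56. 278.] [ 0.49  0.17 -0.3   1.06 -0.64 -1.02] 0.0 head [512.  63. 288.] end [553. 101. 173.]
0.88 [515.  94. 290.] [ 0.61  0.24 -0.24  1.18 -0.74 -1.15] 0.0 head [511. 101. 299.] end [530. 123. 174.]
1.0 [514. 131. 302.] [ 0.71  0.31 -0.18  1.29 -0.82 -1.3 ] 0.0 head [510. 139. 310.] end [509. 139. 182.]
```

Run:
```python
from kin import *
p0,r0,o=cur(); delta(p0+[0,0,200],r0)
```

```text
t 5.67 now [ 519.4 -168.4    7.9] j [-0.4   0.4  -1.18 -0.66  0.14 -0.18] F [-4.3  0.4  7.5] open 55.1
shift [  -0.2  123.8 -157.1] turn [0. 0. 0.] | 200.0 0.0
```

drive_tool:
  steps:
    - [0, 12, -16, 0, 0, 0, 0]
    - [0, 31, -39, 0, 0, 0, 0]
    - [0, 62, -79, 0, 0, 0, 0]
    - [0, 93, -118, 0, 0, 0, 0]
    - [0, 124, -157, 0, 0, 0, 0]
    - [0, 124, -157, 0, 0, 0, 0]
    - [0, 124, -157, 0, 0, 0, 0]

```text
time_s: 6.55
ee_pos: [517.9, -167.7, 206.1]
orientation: [2.477, 0.0, 1.403]
ft_force: [-1.3, 0.1, -3.7]
opening: 54.9
```

Run:
```python
from kin import *
rf=vert(120); pf=np.array([509.5,139.5,310])-rf.apply(Hc)
delta(pf,rf); pc,rc,o=cur(); rv=(rc.inv()*rf).as_rotvec(degrees=True)
d=rc.inv().apply(pf-pc)
print("half:",d*.5,rv*.5)
ims=[]
for n in("scene","top"):
    p=ctrl.get_image(n); u,v=proj(p,[pc+rc.apply(Hc+40*Hd)])[0].astype(int); ims.append(cv2.resize(p["img"][v-40:v+40,u-40:u+40,::-1],None,fx=5,fy=5,interpolation=cv2.INTER_CUBIC))
cv2.imwrite("pics/l.png",np.hstack(ims))
```

```text
t 6.55 now [ 517.9 -167.7  206.1] j [-0.4  -0.07 -0.85  0.13  0.14 -0.18] F [-1.3  0.1 -3.7] open 54.9
shift [ 294.1   17.  -108.3] turn [  44.   -12.  -136.3] | 314.0 144.0
half: [147.04702786   8.51466698 -54.15458122] [ 22.00478941  -6.01127398 -68.16655547]
```

View pics/l.png

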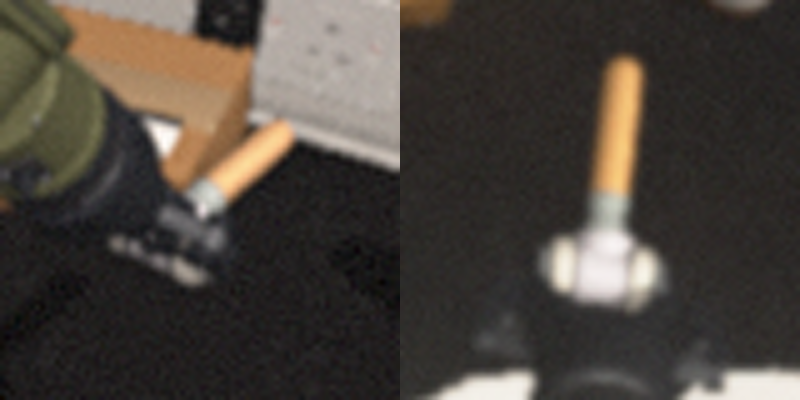

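The mallet is held firmly. I'll rotate it towards upright in two stages.

drive_tool:
  steps:
    - [18, 1, -7, 2.75, -0.75, -8.5, 0]
    - [37, 2, -14, 5.5, -1.5, -17, 0]
    - [55, 3, -20, 8.25, -2.25, -25.5, 0]
    - [74, 4, -27, 11, -3, -34, 0]
    - [92, 5, -34, 13.75, -3.75, -42.5, 0]
    - [110, 6, -41, 16.5, -4.5, -51, 0]
    - [129, 7.5, -47, 19.25, -5.25, -59.5, 0]
    - [147, 8.5, -54, 22, -6, -68, 0]

```text
time_s: 7.65
ee_pos: [514.8, -17.3, 249.8]
orientation: [-3.048, 0.484, 2.539]
ft_force: [-0.0, -0.1, -3.0]
opening: 55.2
```

Run:
```python
from kin import *
rf=vert(120); pf=np.array([509.5,139.5,310])-rf.apply(Hc)
delta(pf,rf)
```

```text
t 7.65 now [514.8 -17.3 249.8] j [ 0.22  0.04 -0.48  0.79 -0.42 -0.78] F [-0.  -0.1 -3. ] open 55.2
shift [ 50.6 113.5 -96.5] turn [ 22.   -6.4 -67.8] | 157.0 72.0
```

drive_tool:
  steps:
    - [6, 14, -12, 2.75, -0.8, -8.5, 0]
    - [13, 28, -24, 5.5, -1.6, -17, 0]
    - [19, 42, -36, 8.25, -2.4, -25.5, 0]
    - [25, 57, -48, 11, -3.2, -34, 0]
    - [32, 71, -60, 13.75, -4, -42.4, 0]
    - [38, 85, -72, 16.5, -4.8, -51, 0]
    - [44, 99, -84, 19.25, -5.6, -59.5, 0]
    - [50.6, 113.5, -96.5, 22, -6.4, -67.8, 0]

```text
time_s: 8.65
ee_pos: [514.0, 132.1, 299.1]
orientation: [-2.301, -0.006, -2.615]
ft_force: [-0.1, -0.3, -2.6]
opening: 54.9
```

Run:
```python
from kin import *
import pickle
rf=vert(120); pf=np.array([509.5,139.5,310])-rf.apply(Hc)
delta(pf,rf)
pc,rc,o=cur(); hc=pc+rc.apply(Hc); print("head",hc,"end",hc+128*rc.apply(Hd))
for n in("scene","top"):
    p=ctrl.get_image(n); pickle.dump(p,open(f"{n}2.pkl","wb")); u,v=proj(p,[[509.5,139.5,200]])[0].astype(int); cv2.imwrite(f"pics/v_{n}.png",cv2.resize(p["img"][v-50:v+50,u-50:u+50,::-1],None,fx=6,fy=6,interpolation=cv2.INTER_CUBIC)); print(n,u-50,v-50)
```

```text
t 8.65 now [514.  132.1 299.1] j [ 0.71  0.32 -0.17  1.29 -0.82 -1.3 ] F [-0.1 -0.3 -2.6] open 54.9
shift [ 0.2 -2.6 -1.1] turn [ 0.  -0.1  0.4] | 3.0 0.0
head [509.19587549 140.40631129 307.36275981] end [508.48174233 140.01686975 179.36534441]
scene 144 106
top 157 143
```

View pics/v_scene.png

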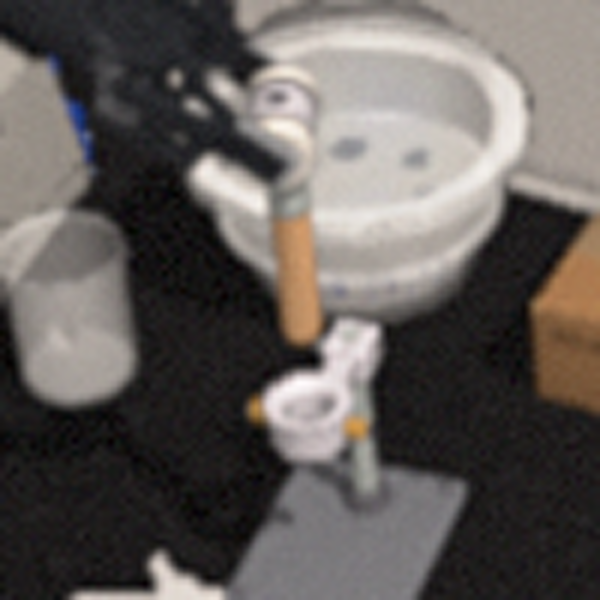

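View pics/v_top.png

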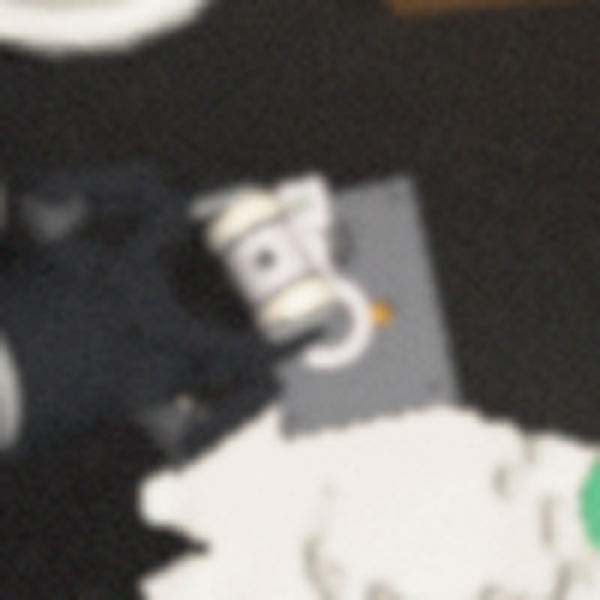

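Run:
```python
from kin import *
import pickle
pc,rc,o=cur(); hc=pc+rc.apply(Hc); hd=rc.apply(Hd)
crown=hc-16.5*hd; end=hc+128*hd; print("crown",crown.round(1),"end",end.round(1))
for n,(x0,y0) in {"scene":(144,106),"top":(157,143)}.items():
    p=pickle.load(open(f"{n}2.pkl","rb")); f=6
    im=cv2.resize(p["img"][y0:y0+100,x0:x0+100,::-1],None,fx=f,fy=f,interpolation=cv2.INTER_CUBIC)
    P=lambda X:(proj(p,X)-[x0,y0]+.5)*f
    print(n,"crown pred",P([crown]),"end pred",P([end]))
    x=np.cross(hd,[1,0,0]);x/=np.linalg.norm(x);y=np.cross(hd,x);th=np.linspace(0,2*np.pi,40)
    circ=lambda c,r:c+r*(np.cos(th)[:,None]*x+np.sin(th)[:,None]*y)
    for X,col in ((circ(end-8*hd,10),(0,0,255)),(circ(end,5.5),(0,0,255)),(circ(hc+45*hd,10),(0,0,255)),(circ(hc+22*hd,17),(0,255,255)),(circ(crown,2),(0,0,255)),(circ(hc+28*rc.apply([1,0,0]),0),(0,0,0))):
        cv2.polylines(im,[P(X).astype(int).reshape(-1,1,2)],False,col,1)
    for R_ in (15,23.5):
        X=np.c_[509.5+R_*np.cos(th),139.5+R_*np.sin(th),np.full(40,135)]
        cv2.polylines(im,[P(X).astype(int).reshape(-1,1,2)],False,(255,0,0),1)
    cv2.imwrite(f"pics/w_{n}.png",im)
a=cv2.imread("pics/w_scene.png");b=cv2.imread("pics/w_top.png")
cv2.imwrite("pics/w.png",np.hstack([a[40:500,150:550],b[100:560,150:550]]))
```

```text
crown [509.3 141.9 323.2] end [508.7 141.7 178.7]
scene crown pred [[277.00479789  99.74517947]] end pred [[303.35024518 338.49573447]]
top crown pred [[262.65757294 262.0277311 ]] end pred [[308.76574905 312.89399759]]
```

View pics/w.png

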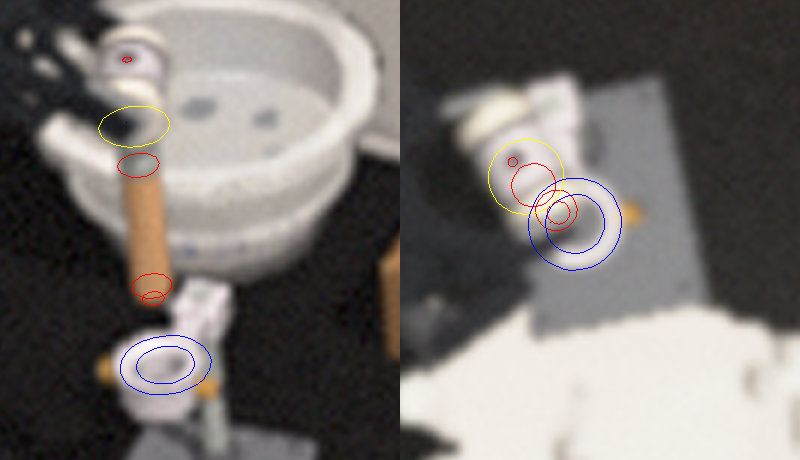

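```bash
cat >> kin.py <<'E'
def goal(x,y,z,az=120):
    rf=vert(az); pf=np.array([x,y,z])-rf.apply(Hc); delta(pf,rf)
    pc,rc,o=cur(); hc=pc+rc.apply(Hc); print("head now",hc.round(1),"tilt",rc.apply(Hd).round(3),"tq",np.round(o["torque"],2))
E
python3 - <<'E'
from kin import *
goal(508.7,139.7,268)
E
```

```text
t 8.75 now [514.  133.5 298.5] j [ 0.71  0.32 -0.17  1.29 -0.82 -1.3 ] F [ 0.7  0.5 -2.7] open 55.2
shift [ 1.4 27.7 27.1] turn [ 0.1 -0.   0.3] | 39.0 0.0
head now [509.3 141.9 306.7] tilt [-0.004 -0.001 -1.   ] tq [ 0.87  0.48 -0.  ]
```

drive_tool:
  steps:
    - [0.4, 9, 9, 0, 0, 0.1, 0]
    - [0.9, 18, 18, 0, 0, 0.2, 0]
    - [1.4, 27.7, 27.1, 0.1, 0, 0.3, 0]
    - [1.4, 27.7, 27.1, 0.1, 0, 0.3, 0]
    - [1.4, 27.7, 27.1, 0.1, 0, 0.3, 0]

```text
time_s: 9.38
ee_pos: [513.6, 131.0, 260.0]
orientation: [-2.301, 0.0, -2.619]
ft_force: [0.3, -0.3, -1.6]
opening: 55.1
```

Run:
```python
from kin import *
import pickle
goal(508.7,139.7,235)
for n in("scene","top"):
    p=ctrl.get_image(n); pickle.dump(p,open(f"{n}3.pkl","wb")); u,v=proj(p,[[509.5,139.5,160]])[0].astype(int); cv2.imwrite(f"pics/x_{n}.png",cv2.resize(p["img"][v-25:v+25,u-20:u+20,::-1],None,fx=10,fy=10,interpolation=cv2.INTER_CUBIC)); print(n,u-20,v-25)
a=cv2.imread("pics/x_scene.png");b=cv2.imread("pics/x_top.png")
cv2.imwrite("pics/x.png",np.hstack([a,b]))
```

```text
t 9.38 now [513.6 131.  260. ] j [ 0.71  0.34 -0.24  1.19 -0.82 -1.3 ] F [ 0.3 -0.3 -1.6] open 55.1
shift [-0.1 25.  21.9] turn [-0.  -0.  -0.1] | 33.0 0.0
head now [508.8 139.4 268.3] tilt [ 0. -0. -1.] tq [0.9  0.5  0.01]
scene 175 141
top 189 170
```

View pics/x.png

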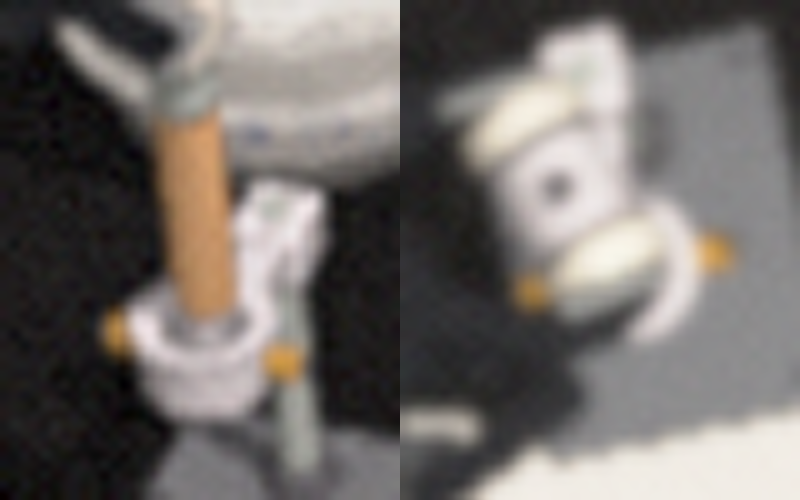

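The handle end, at (205,315) in the scene crop, sits over the bore, whose centre is at about (204,325). I'll lower it in slow steps and watch the force.

drive_tool:
  steps:
    - [0, 6, 5.5, 0, 0, 0, 0]
    - [0, 12, 11, 0, 0, 0, 0]
    - [0, 18, 16, 0, 0, 0, 0]
    - [0, 25, 22, 0, 0, 0, 0]
    - [0, 25, 22, 0, 0, 0, 0]

```text
time_s: 10.1
ee_pos: [513.5, 132.4, 225.7]
orientation: [-2.303, 0.001, -2.619]
ft_force: [0.3, 3.4, -3.7]
opening: 54.9
```

Run:
```python
from kin import *
goal(508.7,139.7,200)
```

```text
t 10.1 now [513.5 132.4 225.7] j [ 0.71  0.37 -0.3   1.11 -0.82 -1.3 ] F [ 0.3  3.4 -3.7] open 54.9
shift [ 0.5 24.6 23.4] turn [ 0.1 -0.  -0.1] | 34.0 0.0
head now [508.7 140.7 233.9] tilt [-0.     0.002 -1.   ] tq [2.08 0.58 0.33]
```

The ring is pushing towards +y. I'll shift +y by about 1.5 mm from the current pose and check the force again.

Run:
```python
from kin import *
goal(508.7,142.5,228)
```

```text
t 10.1 now [513.5 132.4 225.7] j [ 0.71  0.37 -0.3   1.11 -0.82 -1.3 ] F [ 0.3  3.4 -3.7] open 54.9
shift [-0.9  5.4  2.8] turn [ 0.1 -0.  -0.1] | 6.0 0.0
head now [508.7 140.7 233.9] tilt [-0.     0.002 -1.   ] tq [2.08 0.58 0.33]
```

drive_tool:
  steps:
    - [-0.9, 1.3, -1, 0.1, 0, -0.1, 0]
    - [-0.9, 3, 1, 0.1, 0, -0.1, 0]
    - [-0.9, 5.4, 2.8, 0.1, 0, -0.1, 0]
    - [-0.9, 5.4, 2.8, 0.1, 0, -0.1, 0]

```text
time_s: 10.6
ee_pos: [513.2, 133.8, 219.5]
orientation: [-2.301, -0.001, -2.618]
ft_force: [-0.1, 0.2, -2.3]
opening: 55.1
```

Run:
```python
from kin import *
import pickle
goal(508.7,142.5,228)
for n in("scene","top"):
    p=ctrl.get_image(n); u,v=proj(p,[[509.5,139.5,160]])[0].astype(int); cv2.imwrite(f"pics/y_{n}.png",cv2.resize(p["img"][v-25:v+25,u-20:u+20,::-1],None,fx=10,fy=10,interpolation=cv2.INTER_CUBIC))
a=cv2.imread("pics/y_scene.png");b=cv2.imread("pics/y_top.png")
cv2.imwrite("pics/y.png",np.hstack([a,b]))
```

```text
t 10.6 now [513.2 133.8 219.5] j [ 0.71  0.37 -0.3   1.1  -0.82 -1.29] F [-0.1  0.2 -2.3] open 55.1
shift [-0.4 -0.1 -0.3] turn [ 0.  -0.1  0.1] | 1.0 0.0
head now [508.4 142.1 227.7] tilt [-0.001 -0.001 -1.   ] tq [1.01 0.51 0.04]
```

View pics/y.png

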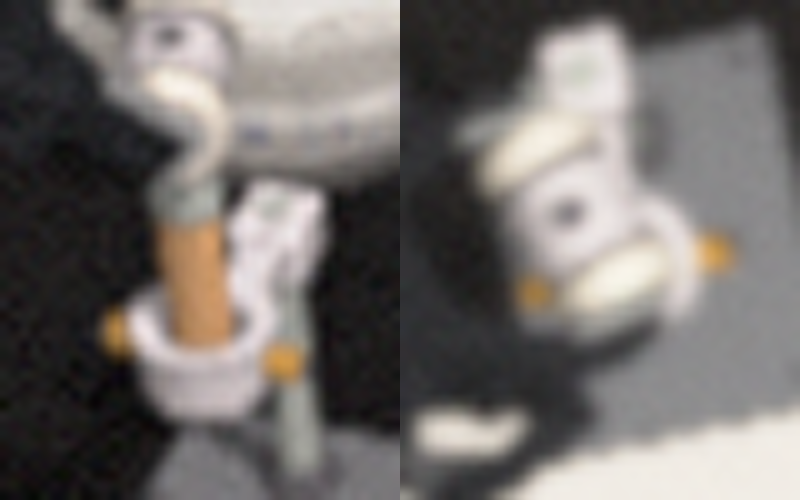

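Lateral force is now zero and the handle is centred. I'll continue down.

Run:
```python
from kin import *
goal(508.6,142.3,195)
```

```text
t 10.7 now [513.4 133.9 219.7] j [ 0.71  0.37 -0.3   1.1  -0.82 -1.29] F [ 0.3  0.4 -1.3] open 55.3
shift [-0.1 24.6 22. ] turn [ 0. -0.  0.] | 33.0 0.0
head now [508.6 142.2 228. ] tilt [-0.001 -0.    -1.   ] tq [ 0.86  0.5  -0.  ]
```

drive_tool:
  steps:
    - [0, 6, 5.3, 0, 0, 0, 0]
    - [0, 12, 10.7, 0, 0, 0, 0]
    - [0, 18, 16, 0, 0, 0, 0]
    - [0, 24.6, 22, 0, 0, 0, 0]
    - [0, 24.6, 22, 0, 0, 0, 0]

```text
time_s: 11.32
ee_pos: [513.0, 133.7, 185.9]
orientation: [-2.301, -0.002, -2.618]
ft_force: [-0.4, 0.3, -2.4]
opening: 55.5
```

Run:
```python
from kin import *
goal(508.6,142.3,178)
```

```text
t 11.32 now [513.  133.7 185.9] j [ 0.71  0.41 -0.35  1.02 -0.82 -1.29] F [-0.4  0.3 -2.4] open 55.5
shift [-0.5 12.  10.7] turn [-0.  -0.1  0.1] | 16.0 0.0
head now [508.3 142.1 194.1] tilt [-0.002 -0.001 -1.   ] tq [0.87 0.51 0.03]
```

drive_tool:
  steps:
    - [-0.2, 4, 3.6, 0, 0, 0, 0]
    - [-0.5, 8, 7.1, 0, 0, 0, 0]
    - [-0.5, 12, 10.7, 0, 0, 0, 0]
    - [-0.5, 12, 10.7, 0, 0, 0, 0]

```text
time_s: 11.82
ee_pos: [513.1, 133.7, 169.3]
orientation: [-2.301, -0.003, -2.618]
ft_force: [-0.6, 0.0, -1.8]
opening: 55.1
```

Run:
```python
from kin import *
goal(508.6,142.3,171)
```

```text
t 11.82 now [513.1 133.7 169.3] j [ 0.71  0.42 -0.37  0.98 -0.82 -1.29] F [-0.6  0.  -1.8] open 55.1
shift [-0.4  4.9  4.3] turn [-0.  -0.1  0.1] | 7.0 0.0
head now [508.4 142.1 177.5] tilt [-0.003 -0.002 -1.   ] tq [0.88 0.53 0.  ]
```

drive_tool:
  steps:
    - [-0.2, 2.5, 2.1, 0, 0, 0, 0]
    - [-0.4, 4.9, 4.3, 0, 0, 0, 0]
    - [-0.4, 6.5, 5.8, 0, 0, 0, 0]
    - [-0.4, 8.2, 7.2, 0, 0, 0, 0]
    - [-0.4, 8.2, 7.2, 0, 0, 0, 0]

```text
time_s: 12.45
ee_pos: [513.6, 134.2, 158.3]
orientation: [-2.301, -0.003, -2.618]
ft_force: [1.8, 0.9, -2.8]
opening: 55.1
```

Run:
```python
from kin import *
goal(508.6,142.3,157)
```

```text
t 12.45 now [513.6 134.2 158.3] j [ 0.71  0.44 -0.39  0.96 -0.82 -1.29] F [ 1.8  0.9 -2.8] open 55.1
shift [0.2 7.  6.4] turn [ 0.  -0.1  0.1] | 10.0 0.0
head now [508.8 142.5 166.5] tilt [-0.002 -0.001 -1.   ] tq [0.91 0.23 0.23]
```

drive_tool:
  steps:
    - [0, 1.8, 1.6, 0, 0, 0, 0]
    - [0, 3.5, 3.2, 0, 0, 0, 0]
    - [0.1, 3.5, 3.2, 0, 0, 0, 0]

```text
time_s: 12.82
ee_pos: [513.5, 134.2, 152.8]
orientation: [-2.302, -0.003, -2.619]
ft_force: [3.1, -0.4, -3.2]
opening: 55.0
```

Run:
```python
from kin import *
goal(508.6,142.3,157)
for n in("scene","top"):
    p=ctrl.get_image(n); u,v=proj(p,[[509.5,139.5,150]])[0].astype(int); cv2.imwrite(f"pics/z_{n}.png",cv2.resize(p["img"][v-25:v+25,u-20:u+20,::-1],None,fx=10,fy=10,interpolation=cv2.INTER_CUBIC))
a=cv2.imread("pics/z_scene.png");b=cv2.imread("pics/z_top.png")
cv2.imwrite("pics/z.png",np.hstack([a,b]))
```

```text
t 12.82 now [513.5 134.2 152.8] j [ 0.71  0.44 -0.39  0.94 -0.82 -1.29] F [ 3.1 -0.4 -3.2] open 55.0
shift [0.2 2.9 2.8] turn [ 0.1 -0.1  0.1] | 4.0 0.0
head now [508.7 142.6 161.1] tilt [-0.003 -0.001 -1.   ] tq [1.07 0.19 0.32]
```

View pics/z.png

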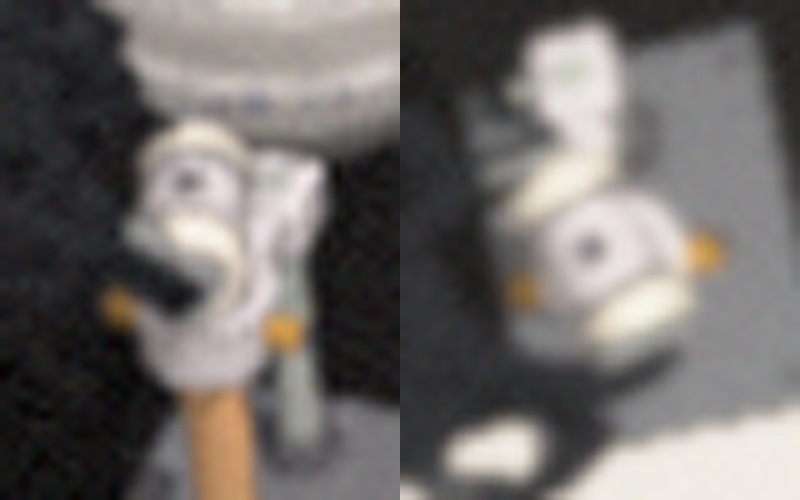

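Run:
```python
from kin import *
pc,rc,o=cur(); hc=pc+rc.apply(Hc); hd=rc.apply(Hd); crown=hc-16.5*hd
for n in("scene","top"):
    p=ctrl.get_image(n); u,v=proj(p,[[509.5,139.5,150]])[0].astype(int)
    print(n,crown,(proj(p,[crown,crown+[0,0,5],crown+[5,0,0],crown+[0,5,0]])-[u-20,v-25]+.5)*10)
```

```text
scene [508.76506287 142.5700873  177.61581304] [[193.77222118 186.05683269]
 [192.28968138 173.20628754]
 [202.68386355 176.78120859]
 [179.96258247 181.3997609 ]]
top [508.76506287 142.5700873  177.61581304] [[182.31708539 251.83661529]
 [179.95705284 249.30427776]
 [182.26220946 234.99393499]
 [165.30587846 252.24607589]]
```

drive_tool:
  steps:
    - [-0.3, 1.5, 1.5, 0, 0, 0, 0]
    - [-0.3, 3, 3, 0, 0, 0, 0]
    - [-0.3, 3, 3, 0, 0, 0, 0]

```text
time_s: 13.4
ee_pos: [513.7, 134.2, 148.5]
orientation: [-2.302, -0.003, -2.618]
ft_force: [1.6, 0.1, -2.9]
opening: 54.8
```

Run:
```python
from kin import *
goal(509,142.4,150)
```

```text
t 13.4 now [513.7 134.2 148.5] j [ 0.71  0.45 -0.4   0.93 -0.82 -1.29] F [ 1.6  0.1 -2.9] open 54.8
shift [-0.1  4.9  4.6] turn [ 0.1 -0.1  0.1] | 7.0 0.0
head now [508.9 142.5 156.7] tilt [-0.003 -0.001 -1.   ] tq [0.92 0.36 0.18]
```

Run:
```python
from kin import *
for n in("scene","top"):
    p=ctrl.get_image(n); u,v=proj(p,[[509.5,139.5,150]])[0].astype(int); cv2.imwrite(f"pics/z_{n}.png",cv2.resize(p["img"][v-25:v+35,u-20:u+20,::-1],None,fx=10,fy=10,interpolation=cv2.INTER_CUBIC))
a=cv2.imread("pics/z_scene.png");b=cv2.imread("pics/z_top.png")
cv2.imwrite("pics/z2.png",np.hstack([a,b]))
```

```text
(no output)
```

View pics/z2.png

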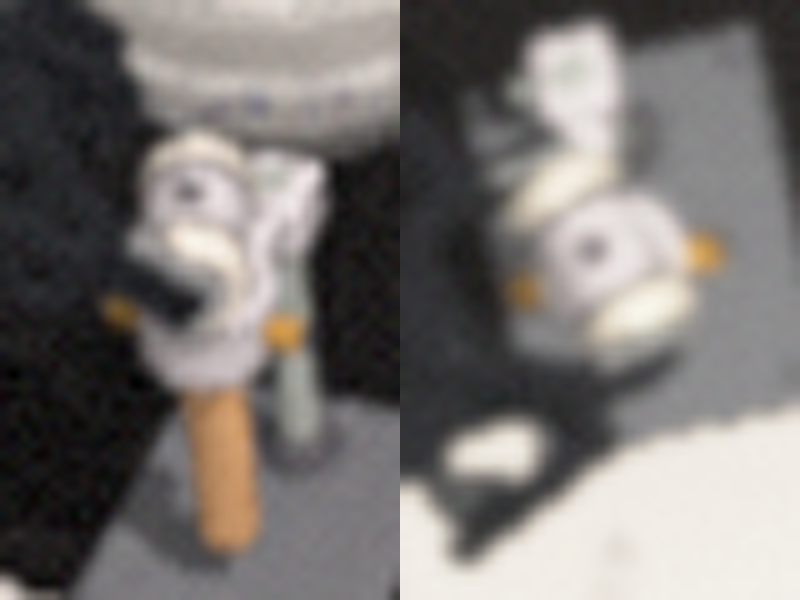

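Run:
```python
from kin import *
p=ctrl.get_image("scene"); u,v=proj(p,[[509.5,139.5,150]])[0].astype(int)
P=lambda X:((proj(p,X)-[u-20,v-25]+.5)*10).round()
for s in (0,4,8,13):
    print(s,"end",P([[508.6,141.5,29+s]]),"crown",P([[508.6,141.5,173.5+s]]),"ring",P([[508.6,141.5,135]]))
```

```text
0 end [[238. 544.]] crown [[198. 198.]] ring [[209. 295.]]
4 end [[237. 535.]] crown [[196. 188.]] ring [[209. 295.]]
8 end [[236. 526.]] crown [[195. 177.]] ring [[209. 295.]]
13 end [[235. 514.]] crown [[194. 164.]] ring [[209. 295.]]
```

The images put the shoulder about 2–3 mm above the ring, already past the catch. I'll keep pressing until the vertical force rises.

drive_tool:
  steps:
    - [-0.1, 1.5, 1.3, 0, 0, 0, 0]
    - [-0.1, 2.9, 2.6, 0, 0, 0, 0]
    - [-0.1, 2.9, 2.6, 0, 0, 0, 0]

```text
time_s: 13.92
ee_pos: [513.9, 134.1, 148.0]
orientation: [-2.298, -0.003, -2.616]
ft_force: [-9.5, 4.7, 17.4]
opening: 54.9
```

Run:
```python
from kin import *
goal(508.9,142.4,150)
```

```text
t 13.93 now [513.9 134.1 148. ] j [ 0.71  0.45 -0.4   0.93 -0.82 -1.29] F [-9.5  4.7 17.4] open 54.9
shift [0.2 4.7 4. ] turn [-0.2 -0.   0.2] | 6.0 0.0
head now [509.1 142.4 156.2] tilt [-0.001 -0.004 -1.   ] tq [-0.89  0.61 -0.92]
```

drive_tool:
  steps:
    - [0.1, 3, 2.6, 0, 0, 0, 0]
    - [0.2, 4, 3.6, 0, 0, 0, 0]
    - [0.2, 4, 3.6, 0, 0, 0, 0]

```text
time_s: 14.3
ee_pos: [514.1, 134.0, 147.9]
orientation: [-2.292, -0.002, -2.611]
ft_force: [-14.8, 7.5, 29.4]
opening: 54.7
```

Run:
```python
from kin import *
goal(508.9,142.4,156)
p=ctrl.get_image("scene"); u,v=proj(p,[[509.5,139.5,150]])[0].astype(int); cv2.imwrite(f"pics/p1.png",cv2.resize(p["img"][v-25:v+35,u-30:u+30,::-1],None,fx=10,fy=10,interpolation=cv2.INTER_CUBIC))
```

```text
t 14.3 now [514.1 134.  147.9] j [ 0.72  0.45 -0.4   0.93 -0.83 -1.29] F [-14.8   7.5  29.4] open 54.7
shift [ 0.4  0.3 -0.1] turn [-0.5  0.2  0.3] | 0.0 1.0
head now [509.3 142.4 156. ] tilt [ 0.003 -0.009 -1.   ] tq [-1.94  0.77 -1.6 ]
```

View pics/p1.png

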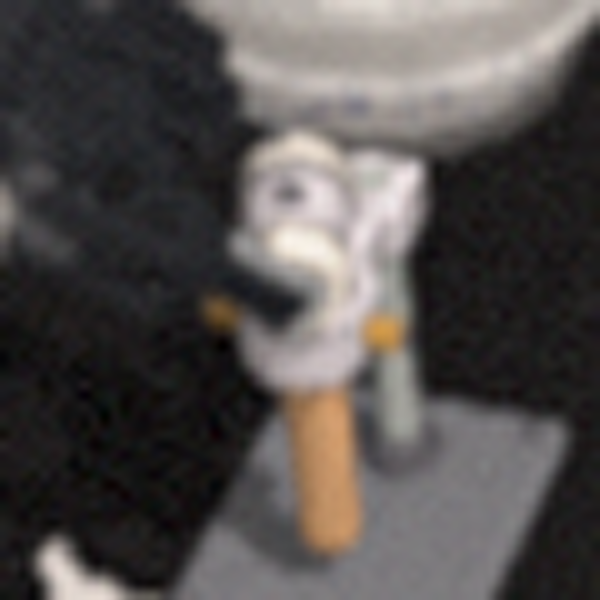

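drive_tool:
  steps:
    - [0.3, -0.2, -0.5, -0.4, 0, 0.2, 0]
    - [0.3, -0.2, -0.5, -0.4, 0, 0.2, 0]
    - [0.3, -0.2, -0.5, -0.4, 0, 0.2, 0.8]
    - [0.3, -0.2, -0.5, -0.4, 0, 0.2, 1]
    - [0.3, -0.2, -0.5, -0.4, 0, 0.2, 1]
    - [0.3, -0.2, -0.5, -0.4, 0, 0.2, 1]
    - [0.3, -0.2, -0.5, -0.4, 0, 0.2, 1]

```text
time_s: 15.22
ee_pos: [513.8, 134.0, 148.3]
orientation: [-2.299, 0.001, -2.614]
ft_force: [-0.2, -0.7, 0.4]
opening: 85.6
```

drive_tool:
  steps:
    - [0, 0, -20, 0, 0, 0, 1]
    - [0, 0, -50, 0, 0, 0, 1]
    - [0, 0, -90, 0, 0, 0, 1]
    - [0, 0, -130, 0, 0, 0, 1]
    - [0, 0, -130, 0, 0, 0, 1]

```text
time_s: 15.85
ee_pos: [465.4, 220.4, 236.2]
orientation: [-2.3, 0.004, -2.611]
ft_force: [0.5, 0.7, 0.3]
opening: 85.3
```

Run:
```python
from kin import *
import pickle
goal(509,142,300)
ims=[]
for n in("scene","top"):
    p=ctrl.get_image(n); pickle.dump(p,open(f"{n}4.pkl","wb")); u,v=proj(p,[[509.5,139.5,150]])[0].astype(int); print(n,u-20,v-25)
    P=lambda X:((proj(p,X)-[u-20,v-25]+.5)*10).round()
    for s in (0,4,13): print(s,"end",P([[509,140.5,29+s]]),"crown",P([[509,140.5,173.5+s]]))
    ims.append(cv2.resize(p["img"][v-25:v+35,u-20:u+20,::-1],None,fx=10,fy=10,interpolation=cv2.INTER_CUBIC))
cv2.imwrite("pics/r.png",np.hstack(ims))
```

```text
t 15.85 now [465.4 220.4 236.2] j [ 0.89  0.44 -0.17  1.34 -0.77 -1.05] F [0.5 0.7 0.3] open 85.3
shift [   1.8 -107.6   37. ] turn [-0.1  0.5  0.1] | 114.0 0.0
head now [460.5 228.6 244.4] tilt [ 0.004  0.001 -1.   ] tq [0.58 0.31 0.06]
scene 175 144
0 end [[241. 544.]] crown [[201. 198.]]
4 end [[240. 535.]] crown [[200. 188.]]
13 end [[238. 515.]] crown [[197. 165.]]
top 190 170
0 end [[251. 318.]] crown [[191. 253.]]
4 end [[250. 317.]] crown [[189. 251.]]
13 end [[246. 313.]] crown [[185. 246.]]
```

View pics/r.png

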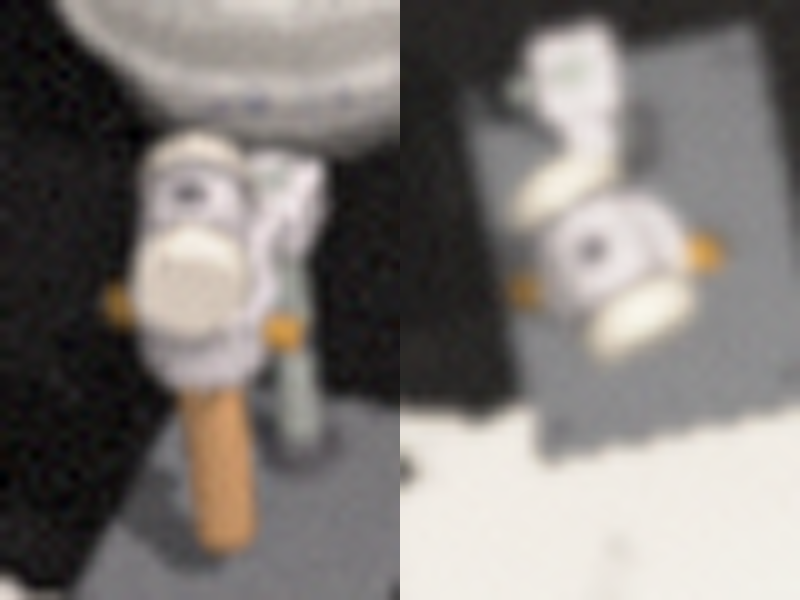

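The mallet hangs in the ring and is released. In the scene view the crown dot at (190,192) leaves a height uncertainty of 2–3 mm. I'll check by pressing the crown from above with the fingers shut, which also gives a touch measurement of the height (home puts the crown at 173.5).

```bash
cat >> kin.py <<'E'
def down(x,y,z):
    p,r,o=cur(); zt=r.apply([0,0,1]); ax=np.cross(zt,[0,0,-1.]); s=np.linalg.norm(ax); rr=R.from_rotvec(ax/s*np.arctan2(s,-zt[2]))*r if s>1e-4 else r
    delta([x,y,z],rr); print("ik",ik(np.array([x,y,z]),rr,6))
E
python3 - <<'E'
from kin import *
down(508.5,141.5,225)
E
```

```text
t 15.95 now [464.9 217.9 234.4] j [ 0.89  0.44 -0.17  1.34 -0.77 -1.05] F [-0.4 -0.7  0.5] open 85.6
shift [  0.8 -51.5  71.9] turn [-48.3   0.1  -0. ] | 88.0 48.0
ik (array([ 2.71403217e-01,  2.67704511e-01, -1.47739129e-01,  1.15535269e+00,
        2.02906483e-16, -1.82720554e+00]), np.float64(3.1890219783528454e-26))
```

drive_tool:
  steps:
    - [0, 0, 0, -9, 0, 0, 0.5]
    - [0, 0, 0, -18, 0, 0, 0]
    - [0, 0, 0, -27, 0, 0, 0]
    - [0, 0, 0, -36, 0, 0, 0]
    - [0, 0, 0, -45, 0, 0, 0]
    - [0, 0, 0, -48.3, 0, 0, 0]
    - [0, 0, 0, -48.3, 0, 0, 0]

```text
time_s: 16.82
ee_pos: [465.1, 215.4, 233.3]
orientation: [-3.141, -0.001, -2.617]
ft_force: [-0.0, 0.4, -0.7]
opening: -0.1
```

Run:
```python
from kin import *
down(508.8,141.3,200)
```

```text
t 16.82 now [465.1 215.4 233.3] j [ 0.43  0.24 -0.16  1.17 -0.   -1.66] F [-0.   0.4 -0.7] open -0.1
shift [ -0.8 -86.   33.3] turn [-0. -0.  0.] | 92.0 0.0
ik (array([ 2.70886029e-01,  2.80096353e-01, -1.98617544e-01,  1.09208243e+00,
        1.67892123e-16, -1.82409923e+00]), np.float64(3.548464735475838e-26))
```

drive_tool:
  steps:
    - [0, -30, 0, 0, 0, 0, 0]
    - [-0.5, -60, 5, 0, 0, 0, 0]
    - [-0.8, -86, 15, 0, 0, 0, 0]
    - [-0.8, -86, 33, 0, 0, 0, 0]
    - [-0.8, -86, 38, 0, 0, 0, 0]
    - [-0.8, -86, 38, 0, 0, 0, 0]

```text
time_s: 17.58
ee_pos: [508.0, 141.5, 194.7]
orientation: [-3.141, -0.003, -2.617]
ft_force: [0.6, 0.9, 1.1]
opening: 0.3
```

Run:
```python
from kin import *
down(508.8,141.3,180)
ims=[]
for n in("scene","top"):
    p=ctrl.get_image(n); u,v=proj(p,[[509.5,139.5,150]])[0].astype(int)
    ims.append(cv2.resize(p["img"][v-35:v+25,u-20:u+20,::-1],None,fx=10,fy=10,interpolation=cv2.INTER_CUBIC))
cv2.imwrite("pics/d.png",np.hstack(ims))
```

```text
t 17.57 now [508.  141.5 194.7] j [ 0.27  0.28 -0.2   1.09 -0.   -1.82] F [0.6 0.9 1.1] open 0.3
shift [-0.7 -0.6 14.7] turn [-0.  -0.1 -0. ] | 15.0 0.0
ik (array([ 2.70886029e-01,  2.91628441e-01, -2.37726053e-01,  1.04144183e+00,
        6.81464419e-17, -1.82493693e+00]), np.float64(3.834292813036489e-27))
```

View pics/d.png

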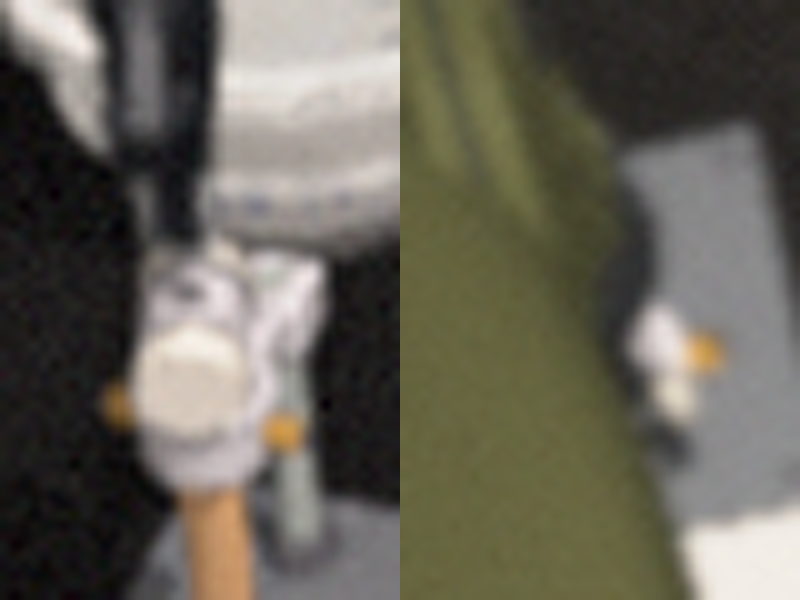

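The fingers are directly above the crown. I'll go down slowly until they touch.

drive_tool:
  steps:
    - [0, 0, 5, 0, 0, 0, 0]
    - [0, 0, 10, 0, 0, 0, 0]
    - [0, 0, 14.7, 0, 0, 0, 0]
    - [0, 0, 17, 0, 0, 0, 0]
    - [0, 0, 17, 0, 0, 0, 0]

```text
time_s: 18.3
ee_pos: [508.6, 141.6, 178.4]
orientation: [-3.141, -0.001, -2.617]
ft_force: [0.9, 1.1, -0.3]
opening: 0.3
```

drive_tool:
  steps:
    - [0, 0, 2, 0, 0, 0, 0]
    - [0, 0, 2, 0, 0, 0, 0]

```text
time_s: 18.55
ee_pos: [508.5, 141.6, 176.2]
orientation: [-3.141, -0.001, -2.617]
ft_force: [0.1, -0.1, 0.5]
opening: -0.2
```

drive_tool:
  steps:
    - [0, 0, 1.5, 0, 0, 0, 0]
    - [0, 0, 2, 0, 0, 0, 0]
    - [0, 0, 2, 0, 0, 0, 0]

```text
time_s: 18.92
ee_pos: [508.5, 141.6, 174.2]
orientation: [-3.141, -0.001, -2.617]
ft_force: [-0.3, 0.3, -0.1]
opening: 0.1
```

drive_tool:
  steps:
    - [0, 0, 1.5, 0, 0, 0, 0]
    - [0, 0, 2, 0, 0, 0, 0]
    - [0, 0, 2, 0, 0, 0, 0]

```text
time_s: 19.3
ee_pos: [509.1, 141.7, 173.1]
orientation: [-3.141, 0.0, -2.617]
ft_force: [-0.5, -0.3, 4.8]
opening: 0.1
```

The fingers touched at z ≈ 173.3, against 173.5 expected for home. I'll do one firm press to confirm.

drive_tool:
  steps:
    - [0, 0, 2, 0, 0, 0, 0]
    - [0, 0, 3, 0, 0, 0, 0]
    - [0, 0, 3, 0, 0, 0, 0]

```text
time_s: 19.68
ee_pos: [509.5, 141.7, 172.9]
orientation: [-3.14, 0.003, -2.617]
ft_force: [-4.5, -1.6, 15.2]
opening: -0.2
```

drive_tool:
  steps:
    - [0, 0, -20, 0, 0, 0, 0]
    - [0, 0, -60, 0, 0, 0, 0]
    - [0, 40, -100, 0, 0, 0, 0]
    - [0, 90, -120, 0, 0, 0, 0]
    - [0, 140, -120, 0, 0, 0, 0]
    - [0, 140, -120, 0, 0, 0, 0]

```text
time_s: 20.42
ee_pos: [437.6, 265.3, 293.0]
orientation: [-3.14, 0.004, -2.612]
ft_force: [0.5, -0.7, -0.9]
opening: -0.1
```

Run:
```python
from kin import *
p_,r,o=cur(); print(o["time_s"],p_,o["ft_force"])
ims=[]
for n in("scene","top"):
    p=ctrl.get_image(n); u,v=proj(p,[[509.5,139.5,150]])[0].astype(int)
    ims.append(cv2.resize(p["img"][v-25:v+35,u-20:u+20,::-1],None,fx=10,fy=10,interpolation=cv2.INTER_CUBIC))
    for k in ("tape_roll","lab_timer","beaker_a"):
        print(n,k,[(round(s["confidence"],2),np.round(s["extent"])) for s in ctrl.boxes_of(k,p)[:2]])
cv2.imwrite("pics/f.png",np.hstack(ims))
```

```text
20.425 [437.57989329 265.27332673 292.97104349] [ 0.54456745 -0.65469728 -0.91360506]
scene tape_roll [(0.8, array([217., 225., 237., 248.]))]
scene lab_timer [(0.67, array([351., 261., 381., 287.]))]
scene beaker_a [(0.97, array([141., 144., 166., 174.]))]
top tape_roll [(0.64, array([253., 213., 275., 239.]))]
top lab_timer [(0.72, array([381., 199., 408., 222.])), (0.6, array([196., 172., 235., 218.]))]
top beaker_a [(0.6, array([127., 158., 156., 188.])), (0.51, array([256., 213., 274., 236.]))]
```

View pics/f.png

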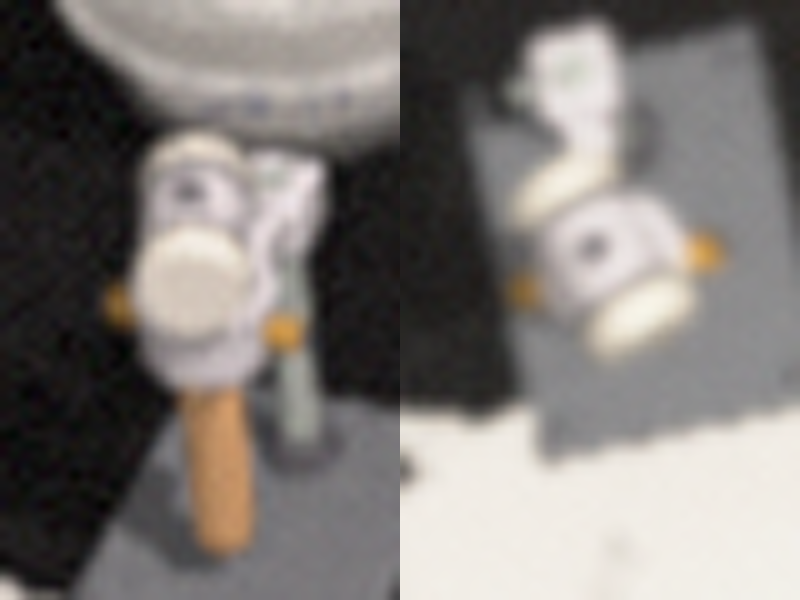

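The mallet didn't move under the 15 N press: it stopped at z = 172.9. In both views it is upright, with the crown dot at (190,190) in the scene crop and (592,247) in the top crop. The bystanders are where they were, so I'm handing in.

```bash
python3 -c "
from bench import ctrl
print(ctrl.close_job()); print(ctrl.get_obs()['time_s'])"
```

```text
the job is handed in; nothing more can be done
None
the job is handed in; nothing more can be done
```

The mallet is in its holder, handle down, with its shoulder home on the ring as far as I can measure, and it has been let go. I handed the job in at about 20.5 s; no verdict is reported.

**What I did:** I gripped the head across its white faces and turned the mallet upright. I lowered it through the ring, moving it about 2 mm sideways when the ring pushed on it, and pressed it down until the force rose to about 29 N. After letting go, I pressed on the crown with the fingers shut as a check.

**Last checks:**
- **Height:** the fingers touched the crown at z ≈ 173.3 mm, against 173.5 mm if home. It stayed solid at 172.9 mm under 15 N. If it had stopped on the catch, the crown would be at about 186 mm.
- **Pose and contact:** it looks upright and did not shift after the press, and the arm is well clear.
- **Bystanders:** the tape roll, timer and beaker show in the same places as at the start, to within detector noise.

**Checks that disagreed:**
- **Camera height:** the scene camera alone put the mallet about 2–3 mm high, with the two cameras about 3 mm apart sideways. I trusted the touch measurement instead.
- **Catch snap:** I never saw the force of the catch giving way, because forces are read only at the end of each move. That it is past the catch rests on the height.
- **First tilt:** the 35° approach I first planned was out of reach (joint 3 at its limit), so I used 52°.

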